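Drive out the dowel pins of a lab shaker's deck

TASK

The dowel pins that hold the lab shaker's blue deck to the rail under its right edge have to come out so that the deck can be changed: first hit the red emergency stop so that it stays latched down, then slide the steel catch tray by its handle under that edge so that it lies centred below the row of pin holes. Take the punch from its stand and drive every pin that is still there down through its hole into the tray, then put the punch back upright in its stand, guard down on it, and draw the tray with the pins all the way out from under the deck onto the open bench. Only when that is done, twist the emergency stop clockwise so that it springs up again; leave the bottles and the pipette-tip box where they are.

Things in the scene. Friction and masses are not known exactly. Their poses are not given: they have to be found in the camera images.
- shaker: Orbital shaker, fixed. Origin: on the bench under its middle; x away from the robot at yaw 0, y left, z up. White base 270 x 220 mm (right side at y = -100 mm) under an overhanging blue deck plate, 8 mm thick, 300 mm in x, y from -227 to +180 mm, top at z = 120 mm. Under the deck's right edge (y from -227 to -183 mm) runs a dark rail. Two flasks on the deck at y = +100 mm reach z = 230 mm.
- rail (a point): Top of the deck at the middle of the row of pin holes near its right edge: shaker frame (0, -205, 120) mm, same axes. Deck and rail together are 230 mm long in x, 44 mm wide and 30 mm thick here (underside at z = 90 mm). Five vertical through-holes of 11 mm diameter go through both, at x = -80, -40, 0, +40, +80 mm from this point.
- pin1: Brass pin, 10 mm diameter, 40 mm long, for the deck's hole at x = -80 mm; absent: hole empty. Origin: centre of its lower end; z along it to its upper end. In place: upright, lower end at z = 81.5 mm, top 1.5 mm proud of the deck. A spring detent holds it: about 6 to 10 N drive it down until its top is some 14 mm below the deck; then it is loose and drops out below.
- pin2: Brass pin, 10 mm diameter, 40 mm long, for the deck's hole at x = -40 mm; absent: hole empty. Origin: centre of its lower end; z along it to its upper end. In place: upright, lower end at z = 81.5 mm, top 1.5 mm proud of the deck. A spring detent holds it: about 6 to 10 N drive it down until its top is some 14 mm below the deck; then it is loose and drops out below.
- pin3: Brass pin, 10 mm diameter, 40 mm long, for the deck's hole at x = +0 mm; absent: hole empty. Origin: centre of its lower end; z along it to its upper end. In place: upright, lower end at z = 81.5 mm, top 1.5 mm proud of the deck. A spring detent holds it: about 6 to 10 N drive it down until its top is some 14 mm below the deck; then it is loose and drops out below.
- pin4: Brass pin, 10 mm diameter, 40 mm long, for the deck's hole at x = +40 mm; absent: hole empty. Origin: centre of its lower end; z along it to its upper end. In place: upright, lower end at z = 81.5 mm, top 1.5 mm proud of the deck. A spring detent holds it: about 6 to 10 N drive it down until its top is some 14 mm below the deck; then it is loose and drops out below.
- pin5: Brass pin, 10 mm diameter, 40 mm long, for the deck's hole at x = +80 mm; absent: hole empty. Origin: centre of its lower end; z along it to its upper end. In place: upright, lower end at z = 81.5 mm, top 1.5 mm proud of the deck. A spring detent holds it: about 6 to 10 N drive it down until its top is some 14 mm below the deck; then it is loose and drops out below.
- tray: Loose steel catch tray, 0.5 kg, 210 (x) x 100 (y) mm outside, 24 mm high, 3 mm walls and floor. Origin: centre of its underside, z up. A flat black handle sticks out of the middle of its -y side: 18 mm wide (x), 12 mm thick (z from 6 to 18 mm), from y = -50 to -145 mm. Slide it on the bench; the handle side stays outside the deck.
- punch: Pin punch, 160 g, 168 mm long, upright in its stand. Origin: centre of the tip (lower end); z towards its head. Steel tip 7 mm diameter from 0 to 48 mm, shank 13 mm diameter to 72 mm, black hand guard 32 mm diameter to 78 mm, orange grip 16 x 16 mm square (sides along its x and y) to 162 mm, steel cap to 168 mm.
- stand: Grey punch stand, fixed to the bench, 64 x 64 mm, 80 mm high. Origin: centre of its underside. One vertical hole, 17 mm diameter, in the middle of its 24 mm thick top plate; open below. The punch stands with its guard on the top plate and its tip 8 mm above the bench.
- stand_mouth (a point): Centre of the stand's hole at the top face, 80 mm above the bench.
- estop_box: Yellow emergency-stop station, fixed to the bench, 72 x 72 mm, 55 mm high, red mushroom head on top. Origin: centre of its underside.
- estop_top (a point): Centre of the top of the red mushroom head: 85 mm above the bench when up. The head is round, 40 mm diameter, its gripping side 18 mm high below this point (12 mm gap to the box when up); the point goes down with it.
- estop_press (a joint): How far the mushroom is pressed down, m: 0 = up; pressed past about 8 mm (some 5 to 8 N, end stop at 9.5 mm) it latches and stays at about 7.5 mm by itself; springs up to 0 when reset.
- estop_turn (a joint): Rotation of the mushroom head, rad: 0 at rest, grows clockwise seen from above, up to 1.0. A weak spring turns it back. Latched, the head comes free at about 0.6 rad and springs up as soon as the grip lets it go.
- bottle_red: White reagent bottle with a red cap, 68 mm diameter, 150 mm high; leave alone. Origin: centre of its underside.
- bottle_green: White reagent bottle with a green cap, 60 mm diameter, 120 mm high; leave alone. Origin: centre of its underside.
- tipbox: Purple pipette-tip box, 80 x 115 mm, 53 mm high; leave alone. Origin: centre of its underside.
Mind the look-alikes: they are no part of the job. What is shaped like the stand but orange is not meant.

How it is judged:
By the outcome, as a careful person would: the job done as asked, in the order asked, and still so for the second after the job is handed in, with the robot touching nothing.
Of pin1, pin2, pin3, pin4, pin5 only 3 to 5 are there at a start; the rules pass over those that are not, and their reading is None.
At some moment in a run one of tray may be knocked a few centimetres aside while the robot is not near it.
It also fails if it takes over 210 s, if anything falls off the work surface, if the arm or the gripper's body presses on something with over 40 N, if the wrist force passes 120 N, or if a joint passes its speed limit or range.

ROBOT

A 7-joint arm with a two-finger parallel gripper is mounted at the origin on the work surface. World frame = base frame: x ahead of the robot, y to its left, z up, the work surface at z = 0. Lengths are in m, angles in rad, forces in N, time in s.
With the tool pointing down it reaches from about 0.4 to 0.85 m from the base axis. Payload 10.4 kg.
Tool frame: the origin (TCP) lies at the very end of the fingers, on their centre line; the grasp point (between the pads) lies 19 mm behind it; z points along the fingers, y is the line along which they close (so a half turn about z gives the same grasp; the last joint's range is limited). The gripper opens to 87 mm and grips with 3 to 60 N. Pads are 19 mm wide; open, the fingers measure 117 mm over their backs; the gripper's body (75 mm by 190 mm) begins 51 mm behind the grasp point.
Start: joints at [-0.023, 0.332, -0.065, 1.46, 0.022, 1.35, -0.088], TCP at [0.625, 0, 0.193] pointing down, gripper open.
Joint ranges: [-2.6, 2.6], [-0.5, 2.12], [-1.47, 1.34], [0.16, 2.42], [-1.27, 4.41], [0.06, 2.06], [-2.6, 2.6]. Speed limits (rad/s): [2.22, 2.22, 2.79, 2.79, 3.14, 3.14, 3.14].

INTERFACE

Orientations are given as [roll, pitch, yaw] about the fixed x, y, z axes, in that order (R = Rz(yaw) Ry(pitch) Rx(roll)).
In Python, from bench import robot gives the robot as it stands.
- The arm moves only by the tool carry_out, never from a script. Its argument "series" is a list of rows, each a list of 3 entries, a list of its own where there are three numbers: the shift along the tool's x, y, z in cm, then the turn, a rotation vector about the tool's x, y, z in rad, then the finger opening in cm, from 0 to 8.7. A call has 1 to 12 rows; each row is the pose to reach, as a shift and turn from the pose commanded when the call began, along the tool's axes at that moment; what a row does not reach only later rows make up. A row lasts 1/10 s, in which the tool goes at most 50 mm and 8.59 degrees, less where a joint would pass 70% of its speed; a pose out of reach is approached as far as the arm can. A call with a gripper value outside its range is refused whole. The fingers move at their own pace and stop on an object; "force" is the grip in N (left out, the last holds). Time passes only in rows, so rows that repeat a pose let the fingers close. It gives the time, the measured TCP pose, the force, the opening and the grip force at its end, in the units of the state.
- robot.observe(): the state, without advancing time (a new reading comes with each control period).
- robot.snapshot(name): name is "scene" or "side" or "wrist"; returns a dict with "color" (480x640x3 uint8, red, green, blue), "depth" (480x640 float32, m along the optical axis (not along the pixel's ray), 0 where there is no reading), "camera_matrix" (3x3 intrinsics, pixels), "world_from_camera" (4x4, takes a point from camera to world coordinates); the wrist camera has in their place "T_tool_cam" (4x4, takes a point from camera to tool coordinates, whose origin is the TCP and whose axes are the flange's). Camera axes: x right, y up, looking along -z (the intrinsics and any distortion apply to the point x, -y, -z); pixel columns grow to the right and rows downward; lengths in m; the calibration is good to about 2 mm. A picture is of the moment at which its call begins: read the wrist's pose just before it.
- robot.finish_job(): hands the job in; it is judged then, once.
The state is a dict: "time_s": time; "joint_positions": joint angles; "joint_vel": joint speeds; "joint_efforts": joint torques, N m; "position": TCP position; "tool_rot": TCP orientation; "ft_force": force on the tool from outside, world axes, zero at the start; "wrist_torque": the same for the moment, N m; "finger_gap": finger opening in m; "gripper_force": force on a finger pad.
Only numpy, scipy, OpenCV 4.12 (cv2) and the standard library are available. Lean on these libraries where they do the work, as an engineer would, in place of code of your own. Each camera call takes 0.05 s, during which the arm holds its last target. There are 200 camera calls.

## Working session

There is one attempt and no reset: what is moved stays moved. The work goes in short steps, Python scripts to look and compute and a tool call to move; the robot and the scene stay as the last step left them, time stands still between calls to the robot, and variables do not carry over. Pictures are saved under pics/ and viewed, at most 14 in all, crops included, and the job is handed in when it is done.

Besides the shell and the picture viewer there is one more tool, called after "Request:" as name(argument=value, ...) on one line, values as JSON. carry_out: Moves the arm, as the interface text tells. Its arguments: {"type":"object","properties":{"series":{"type":"array"},"force":{"type":"number"}},"required":["series"]}

```bash
mkdir -p pics
cat > h.py <<'E'
import numpy as np, cv2
from bench import robot
from scipy.spatial.transform import Rotation as R
def snap(n,save=None):
    o=robot.observe(); s=robot.snapshot(n)
    if n=='wrist':
        T=np.eye(4);T[:3,:3]=R.from_euler('xyz',o['tool_rot']).as_matrix();T[:3,3]=o['position']
        s['world_from_camera']=T@s['T_tool_cam']
    np.savez('last_%s.npz'%n,**{k:s[k] for k in('color','depth','camera_matrix','world_from_camera')})
    if save: cv2.imwrite('pics/'+save,s['color'][:,:,::-1])
    return s
def load(n): return dict(np.load('last_%s.npz'%n))
def ray(s,u,v):
    K=s['camera_matrix'];T=s['world_from_camera']
    d=np.array([(u-K[0,2])/K[0,0],-(v-K[1,2])/K[1,1],-1.]);return T[:3,3],T[:3,:3]@d
def atz(s,u,v,z):
    c,d=ray(s,u,v);return c+d*(z-c[2])/d[2]
def dep(s,u,v):
    c,d=ray(s,u,v);return c+d*s['depth'][int(round(v)),int(round(u))]
def cloud(s):
    K=s['camera_matrix'];T=s['world_from_camera'];d=s['depth'];v,u=np.mgrid[:480,:640]
    p=np.stack([(u-K[0,2])/K[0,0]*d,-(v-K[1,2])/K[1,1]*d,-d],-1);return p@T[:3,:3].T+T[:3,3]
def proj(s,p):
    K=s['camera_matrix'];T=s['world_from_camera'];q=T[:3,:3].T@(np.array(p)-T[:3,3]);return K[0,0]*q[0]/-q[2]+K[0,2],K[1,1]*-q[1]/-q[2]+K[1,2]
E
python3 - <<'E'
from h import *
np.set_printoptions(precision=3,suppress=True)
for n in('scene','side','wrist'):
    s=snap(n,n+'0.png');print(n,s['camera_matrix'].tolist(),s['world_from_camera'],[k for k in s])
print(robot.observe())
E
```

```text
scene [[570.1136033343203, 0.0, 317.97178677175697], [0.0, 570.1136033343203, 230.88935620085846], [0.0, 0.0, 1.0]] [[ 0.098 -0.677  0.729  1.42 ]
 [ 0.995  0.075 -0.064 -0.034]
 [-0.012  0.732  0.681  0.912]
 [ 0.     0.     0.     1.   ]] ['color', 'depth', 'camera_matrix', 'world_from_camera']
side [[502.14230348326765, 0.0, 324.2883075223163], [0.0, 502.14230348326765, 242.10613797212872], [0.0, 0.0, 1.0]] [[-0.917  0.261 -0.302  0.145]
 [-0.399 -0.583  0.707  0.959]
 [ 0.008  0.769  0.639  0.942]
 [ 0.     0.     0.     1.   ]] ['color', 'depth', 'camera_matrix', 'world_from_camera']
wrist [[411.68541655359627, 0.0, 313.4579223397829], [0.0, 411.68541655359627, 232.8323074481283], [0.0, 0.0, 1.0]] [[ 1.    -0.001  0.001  0.625]
 [ 0.     0.953  0.302  0.084]
 [-0.001 -0.302  0.953  0.386]
 [ 0.     0.     0.     1.   ]] ['color', 'depth', 'camera_matrix', 'T_tool_cam', 'world_from_camera']
{'time_s': 0.15, 'joint_positions': array([-0.023,  0.333, -0.065,  1.461,  0.022,  1.35 , -0.089]), 'joint_vel': array([-0.   , -0.003,  0.001, -0.003,  0.001,  0.001,  0.   ]), 'joint_efforts': array([  0.002, -62.363,   0.025, -39.014,  -0.061,   0.037,  -0.   ]), 'position': array([ 0.625, -0.   ,  0.192]), 'tool_rot': array([-3.141,  0.   ,  1.571]), 'ft_force': array([ 0.495,  0.069, -0.255]), 'wrist_torque': array([-0.067, -0.001,  0.016]), 'gripper_force': 0.0, 'finger_gap': 0.08721790551542973}
```

View pics/scene0.png

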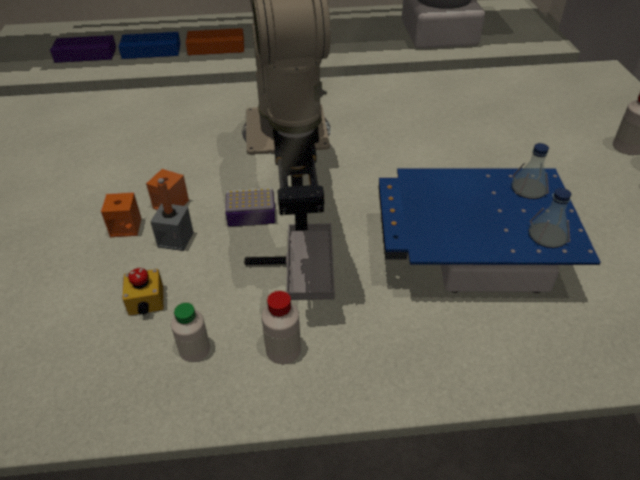

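View pics/side0.png

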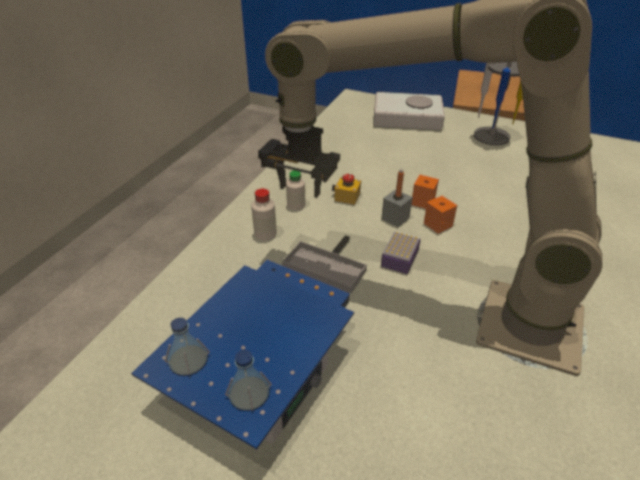

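The scene view shows the e-stop at about (138,278), the grey stand with punch at (172,230), the tray at (312,260) with its handle at (265,261), and the deck at right with its hole row at x≈392. The side view agrees. Next I'll enlarge crops.

Run:
```python
from h import *
s=load('scene');im=s['color'][:,:,::-1]
cv2.imwrite('pics/a.png',cv2.resize(im[165:325,95:345],None,fx=3.2,fy=3.2,interpolation=cv2.INTER_CUBIC))
a=cv2.resize(im[165:270,370:430],None,fx=5.6,fy=5.6,interpolation=cv2.INTER_CUBIC)
d=load('side')['color'][:,:,::-1]
b=cv2.resize(d[250:320,250:365],None,fx=4,fy=4,interpolation=cv2.INTER_CUBIC)
c=np.zeros((600,800,3),np.uint8);c[:a.shape[0],:a.shape[1]]=a;c[:b.shape[0],340:340+b.shape[1]]=b
cv2.imwrite('pics/b.png',c)
```

```text
(no output)
```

View pics/a.png

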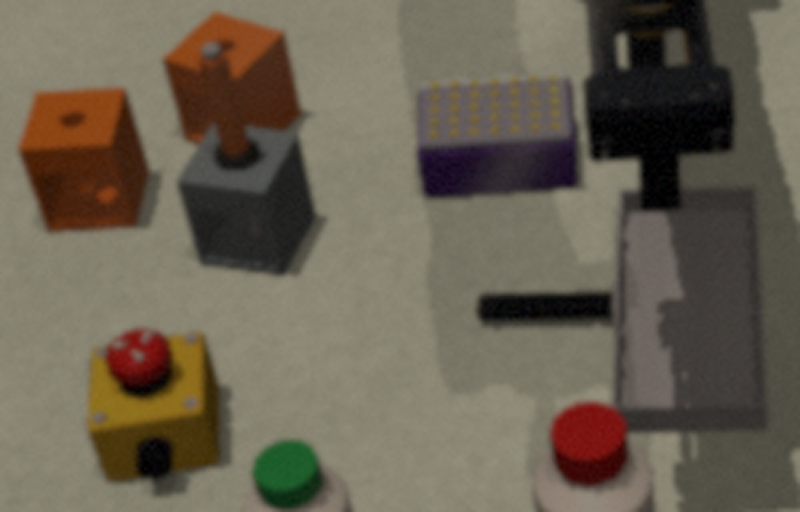

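View pics/b.png

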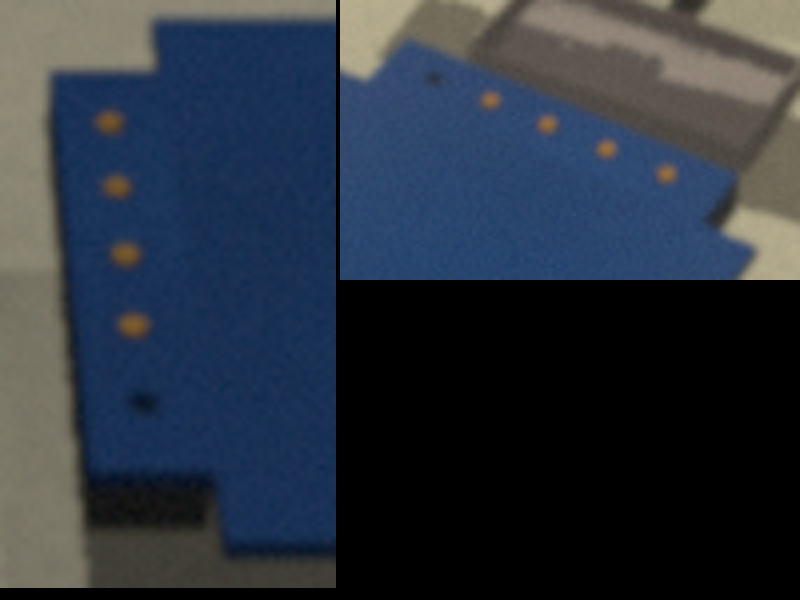

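Four brass pins are present (pin1–pin4), and the far hole (pin5) is empty. Now I'll turn the pixels into positions.

Run:
```python
from h import *
np.set_printoptions(precision=4,suppress=True)
s=load('scene')
A=lambda X,Y:(95+X/3.2-.35,165+Y/3.2-.35)
B=lambda X,Y:(370+X/5.6-.4,165+Y/5.6-.4)
P=[]
for i,p in enumerate([(109,123),(117,187),(125,254),(133,325),(144,402)]):
    q=atz(s,*B(*p),.1215 if i<4 else .119);P.append(q);print('pin',q,dep(s,*B(*p)))
sd=load('side')
for p in [(667,174),(607,149),(548,124),(491,100),(434,78)]:
    print('side pin',atz(sd,250+(p[0]-340)/4-.4,250+p[1]/4-.4,.121))
for n,z,l in[('tray rim',.024,[(622,190),(757,190),(766,427),(612,427)]),('handle',.018,[(480,295),(482,320),(612,295)]),('standtop',.08,[(180,183),(205,128),(298,128),(268,192)]),('estopbox',.055,[(92,350),(205,335),(215,408),(92,430)]),
  ('red',.076,[(139,360)]),('guard',.086,[(238,155)]),('cap',.176,[(212,48)])]:
    for p in l: print(n,p,atz(s,*A(*p),z), dep(s,*A(*p)))
hsv=cv2.cvtColor(s['color'],cv2.COLOR_RGB2HSV);c=cloud(s)
m=((hsv[...,0]<8)|(hsv[...,0]>172))&(hsv[...,1]>150)&(hsv[...,2]>70)
m[:, :120]=0;m[:,152:]=0;m[:262]=0;m[:292]&=1;m[295:]=0
q=c[m];print('red',len(q),q.min(0),q.max(0),np.median(q,0))
t=q[q[:,2]>.078];print(t.mean(0),t.max(0),t.min(0))
```

```text
pin [0.4479 0.2105 0.1215] [0.4513 0.2097 0.1242]
pin [0.4873 0.2061 0.1215] [0.4882 0.2059 0.1223]
pin [0.5266 0.2016 0.1215] [0.5277 0.2013 0.1224]
pin [0.5662 0.1968 0.1215] [0.5678 0.1964 0.123 ]
pin [0.6046 0.1935 0.119 ] [0.5995 0.1949 0.114 ]
side pin [0.4458 0.2096 0.121 ]
side pin [0.4853 0.2052 0.121 ]
side pin [0.5253 0.2004 0.121 ]
side pin [0.565  0.1957 0.121 ]
side pin [0.6048 0.1925 0.121 ]
tray rim (622, 190) [ 0.4389 -0.0154  0.024 ] [ 0.4406 -0.0154  0.0256]
tray rim (757, 190) [0.4497 0.0818 0.024 ] [0.4263 0.0846 0.0026]
tray rim (766, 427) [0.6722 0.0618 0.024 ] [0.6523 0.0643 0.0004]
tray rim (612, 427) [ 0.6616 -0.0353  0.024 ] [ 0.769  -0.0351  0.1497]
handle (480, 295) [ 0.5286 -0.1188  0.018 ] [ 0.5307 -0.1186  0.0201]
handle (482, 320) [ 0.5526 -0.1176  0.018 ] [ 0.5376 -0.119   0.0026]
handle (612, 295) [ 0.5385 -0.0286  0.018 ] [ 0.5426 -0.0286  0.0221]
standtop (180, 183) [ 0.46  -0.317  0.08 ] [ 0.4555 -0.3184  0.0761]
standtop (205, 128) [ 0.4028 -0.3061  0.08  ] [ 0.4036 -0.3059  0.0807]
standtop (298, 128) [ 0.4102 -0.2404  0.08  ] [ 0.3114 -0.2607 -0.0013]
standtop (268, 192) [ 0.476  -0.2562  0.08  ] [ 0.4734 -0.2568  0.0777]
estopbox (92, 350) [ 0.5878 -0.3633  0.055 ] [ 0.588  -0.3632  0.0552]
estopbox (205, 335) [ 0.5823 -0.2924  0.055 ] [ 0.5281 -0.3091 -0.0005]
estopbox (215, 408) [ 0.6461 -0.2796  0.055 ] [ 0.6072 -0.2919  0.0119]
estopbox (92, 430) [ 0.656  -0.3532  0.055 ] [ 0.6539 -0.354   0.0526]
red (139, 360) [ 0.62   -0.3247  0.076 ] [ 0.6274 -0.322   0.0837]
guard (238, 155) [ 0.442  -0.2783  0.086 ] [ 0.443  -0.2781  0.0868]
cap (212, 48) [ 0.4378 -0.2787  0.176 ] [ 0.4389 -0.2785  0.1768]Traceback (most recent call last):
  File "<stdin>", line 17, in <module>
numpy._core._exceptions._UFuncOutputCastingError: Cannot cast ufunc 'bitwise_and' output from dtype('int64') to dtype('bool') with casting rule 'same_kind'
```

Request:
carry_out(series=[[[-4, 0, 0], [0, 0, 0], 0], [[-8, 0, 0], [0, 0, 0], 0], [[-12, 0, 0], [0, 0, 0], 0], [[-16, 0, 0], [0, 0, 0], 0], [[-20, 0, 0], [0, 0, 0], 0], [[-24, 0, 0], [0, 0, 0], 0], [[-28, -0.5, 0], [0, 0, 0], 0], [[-31, -0.5, 0], [0, 0, 0], 0], [[-32.2, -0.5, 0], [0, 0, 0], 0], [[-32.2, -0.5, 0], [0, 0, 0], 0], [[-32.2, -0.5, 0], [0, 0, 0], 0]], force=20)

```text
time_s: 1.25
position: [0.6206, -0.3201, 0.1926]
tool_rot: [-3.142, -0.001, 1.572]
ft_force: [-0.3, 0.1, -0.2]
finger_gap: 0.0071
gripper_force: 0.0
```

Run:
```python
from h import *
s=snap('wrist');im=s['color'][:,:,::-1]
cv2.imwrite('pics/w1.png',im)
print(robot.observe()['position'],robot.observe()['tool_rot'],s['world_from_camera'].round(3).tolist())
c=load('scene')
for p in[(588,440),(288,470)]: print(atz(c,95+p[0]/3.2,165+p[1]/3.2,.15 if p[0]>500 else .12))
for p in[(425,195),(577,188),(570,80)]: print(atz(c,95+p[0]/3.2,165+p[1]/3.2,0 if p[1]>100 else .053))
```

```text
[ 0.62080541 -0.31957853  0.19285924] [ 3.14128014e+00 -1.36091831e-03  1.57325918e+00] [[1.0, -0.002, -0.001, 0.62], [0.002, 0.954, 0.301, -0.237], [0.0, -0.301, 0.954, 0.386], [0.0, 0.0, 0.0, 1.0]]
[ 0.77781995 -0.04796073  0.15      ]
[ 0.75610452 -0.21515349  0.12      ]
[ 0.40293428 -0.15998895  0.        ]
[ 0.40773743 -0.04732253  0.        ]
[ 0.34537576 -0.04653337  0.053     ]
```

View pics/w1.png

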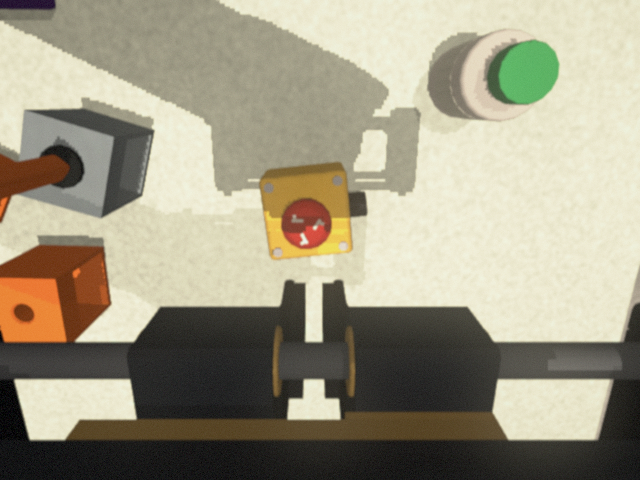

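Run:
```python
from h import *
np.set_printoptions(precision=4,suppress=True)
s=load('wrist')
print(atz(s,306.5,223,.085),dep(s,306,222)); print([atz(s,*p,.055) for p in[(260,179),(344,163),(353,249),(272,258)]])
print('tcp proj',proj(s,[.6208,-.3196,.1929]))
o=robot.observe();print(o['position'],o['finger_gap'])
print('stand',[atz(s,*p,.08) for p in[(26,110),(102,123),(91,186),(20,176)]],atz(s,67,166,.08))
```

```text
[ 0.6152 -0.324   0.085 ] [ 0.6148 -0.323   0.0858]
[array([ 0.5771, -0.2956,  0.055 ]), array([ 0.6449, -0.2826,  0.055 ]), array([ 0.6543, -0.3557,  0.055 ]), array([ 0.5849, -0.3641,  0.055 ])]
tcp proj (np.float64(314.2167589362444), np.float64(273.79761452725194))
[ 0.6208 -0.3196  0.1929] 0.004164953517226287
stand [array([ 0.4154, -0.242 ,  0.08  ]), array([ 0.4682, -0.2508,  0.08  ]), array([ 0.4529, -0.2967,  0.08  ]), array([ 0.4011, -0.2893,  0.08  ])] [ 0.4375 -0.2817  0.08  ]
```

Request:
carry_out(series=[[[-0.2, -0.5, 4], [0, 0, 0], 0], [[-0.2, -0.5, 7.5], [0, 0, 0], 0], [[-0.2, -0.5, 9.5], [0, 0, 0], 0], [[-0.2, -0.5, 10.5], [0, 0, 0], 0], [[-0.2, -0.5, 11], [0, 0, 0], 0], [[-0.2, -0.5, 11.4], [0, 0, 0], 0], [[-0.2, -0.5, 11.7], [0, 0, 0], 0], [[-0.2, -0.5, 11.8], [0, 0, 0], 0], [[-0.2, -0.5, 11.8], [0, 0, 0], 0]])

```text
time_s: 2.2
position: [0.6153, -0.3241, 0.0755]
tool_rot: [3.141, 0.0, 1.571]
ft_force: [-0.2, 0.6, -0.4]
finger_gap: 0.0005
gripper_force: 0.0
```

Request:
carry_out(series=[[[0, 0, -0.5], [0, 0, 0], 0], [[0, 0, -3], [0, 0, 0], 0], [[0, 0, -7], [0, 0, 0], 0], [[0, 0, -10], [0, 0, 0], 0], [[0, 0, -10], [0, 0, 0], 0]])

```text
time_s: 2.7
position: [0.6173, -0.3253, 0.1814]
tool_rot: [3.133, 0.004, 1.57]
ft_force: [-0.6, 0.6, -0.2]
finger_gap: 0.0005
gripper_force: 0.0
```

Run:
```python
from h import *
np.set_printoptions(precision=4,suppress=True)
a=load('scene');s=snap('scene');w=snap('wrist');d=snap('side')
for q in(a,s,w,d):
    c=cloud(q);r=q['color'].astype(int);m=(r[...,0]>90)&(r[...,0]>2.2*r[...,1])&(r[...,0]>2.2*r[...,2])&(np.hypot(c[...,0]-.615,c[...,1]+.324)<.03)
    z=c[m][:,2]; print(m.sum(),np.percentile(z,[50,80,90,97]))
print(robot.observe()['position'])
```

```text
149 [0.0838 0.0856 0.0863 0.0878]
20 [0.0843 0.0863 0.0869 0.087 ]
854 [0.085  0.086  0.0865 0.0869]
7 [0.0822 0.0838 0.0839 0.084 ]
[ 0.6149 -0.3239  0.1748]
```

Request:
carry_out(series=[[[0, 0, 5], [0, 0, 0], 0], [[0, 0, 8.5], [0, 0, 0], 0], [[0, 0, 9.5], [0, 0, 0], 0], [[0, 0, 10], [0, 0, 0], 0], [[0, 0, 10.1], [0, 0, 0], 0], [[0, 0, 10.2], [0, 0, 0], 0], [[0, 0, 10.2], [0, 0, 0], 0], [[0, 0, 10.2], [0, 0, 0], 0]])

```text
time_s: 3.65
position: [0.6156, -0.3242, 0.0741]
tool_rot: [3.14, 0.001, 1.571]
ft_force: [-0.6, 0.4, -0.7]
finger_gap: 0.0004
gripper_force: 0.0
```

Run:
```python
from h import *
print(robot.observe())
s=snap('side');im=s['color'][:,:,::-1];w=snap('wrist')['color'][:,:,::-1]
cv2.imwrite('pics/p.png',np.hstack([cv2.resize(im[120:220,300:400],(400,400),interpolation=cv2.INTER_CUBIC),cv2.resize(w[140:340,210:410],(400,400))]))
```

```text
{'time_s': 3.65, 'joint_positions': array([ 0.37082652,  0.56127195,  0.06953295,  1.39414739, -0.04001991,
        1.18586294,  0.44467944]), 'joint_vel': array([-7.19921057e-04,  2.81209925e-03,  6.23423811e-04,  5.29845915e-03,
        9.20628223e-05, -9.07056913e-04,  1.63080487e-03]), 'joint_efforts': array([ 3.37764592e-03, -7.46120811e+01,  2.88018219e+00, -3.70506227e+01,
       -3.37620685e-02,  6.20349892e-02, -1.49194398e-04]), 'position': array([ 0.61557106, -0.3242185 ,  0.07412884]), 'tool_rot': array([3.14002519e+00, 6.06574037e-04, 1.57078468e+00]), 'ft_force': array([-0.56842755,  0.41485406, -0.70788052]), 'wrist_torque': array([ 0.013113  ,  0.01813128, -0.01886436]), 'gripper_force': 0.0, 'finger_gap': 0.0004490512995736586}
```

View pics/p.png

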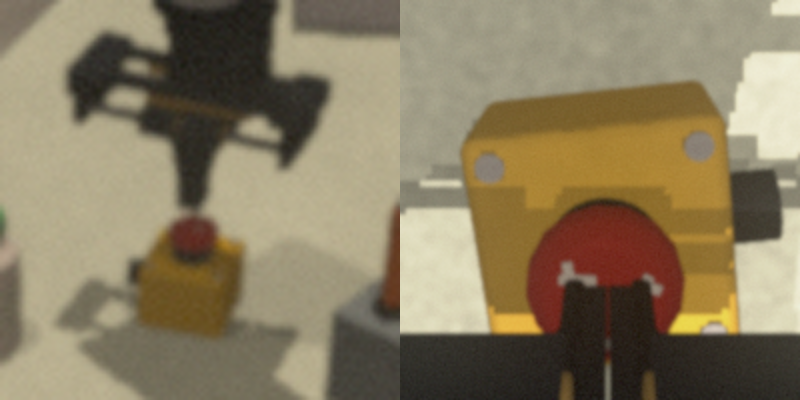

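The fingers are centred over the red head with no contact yet (no force at z=0.074), so the real tips sit higher than the nominal TCP. I'll press on in small steps.

Request:
carry_out(series=[[[0, 0, 0.3], [0, 0, 0], 0], [[0, 0, 0.5], [0, 0, 0], 0], [[0, 0, 0.5], [0, 0, 0], 0]])

```text
time_s: 4.05
position: [0.6148, -0.3238, 0.0674]
tool_rot: [-3.141, -0.0, 1.571]
ft_force: [0.4, -0.2, 0.9]
finger_gap: 0.0008
gripper_force: 0.0
```

Request:
carry_out(series=[[[0, 0, 0.2], [0, 0, 0], 0], [[0, 0, 0.3], [0, 0, 0], 0], [[0, 0, 0.3], [0, 0, 0], 0]])

```text
time_s: 4.35
position: [0.6149, -0.3239, 0.0647]
tool_rot: [-3.141, -0.0, 1.571]
ft_force: [-0.3, -0.4, 0.6]
finger_gap: 0.0004
gripper_force: 0.0
```

Request:
carry_out(series=[[[0, 0, 0.2], [0, 0, 0], 0], [[0, 0, 0.3], [0, 0, 0], 0], [[0, 0, 0.3], [0, 0, 0], 0]])

```text
time_s: 4.65
position: [0.6149, -0.3239, 0.0617]
tool_rot: [-3.141, -0.0, 1.571]
ft_force: [-0.2, 0.0, 0.4]
finger_gap: 0.0
gripper_force: 0.0
```

Run:
```python
from h import *
s=snap('side');im=s['color'][:,:,::-1];w=snap('wrist')['color'][:,:,::-1]
cv2.imwrite('pics/p2.png',np.hstack([cv2.resize(im[150:210,320:380],(400,400),interpolation=cv2.INTER_CUBIC),cv2.resize(w[140:340,210:410],(400,400))]))
c=cloud(s);r=s['color'].astype(int);m=(r[...,0]>90)&(r[...,0]>2.2*r[...,1])&(r[...,0]>2.2*r[...,2])&(np.hypot(c[...,0]-.615,c[...,1]+.324)<.03)
print(robot.observe()['ft_force'],m.sum(),np.percentile(c[m][:,2],[50,80,90,97]))
```

```text
[ 0.20730468 -0.20222918 -0.47475204] 3 [0.08244575 0.08271755 0.08280815 0.08287157]
```

View pics/p2.png

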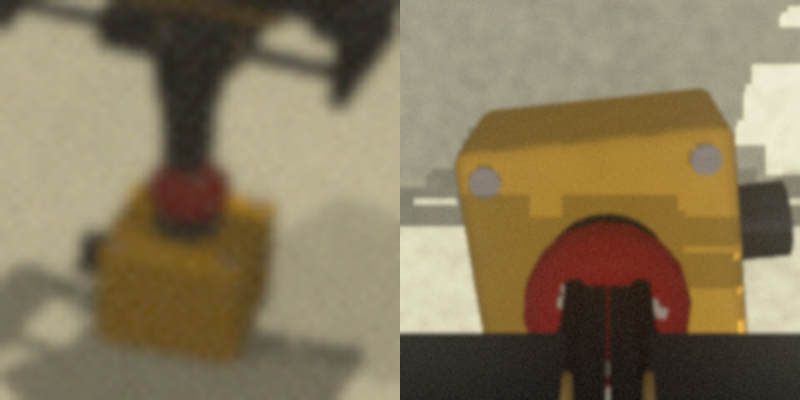

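Run:
```python
from h import *
np.set_printoptions(precision=4,suppress=True)
s=load('wrist');c=cloud(s)
print(robot.observe()['position'])
for v in range(270,316,4): print(v,[c[v,u].round(4).tolist() for u in(300,324)],s['color'][v,300])
T=robot.snapshot('wrist')['T_tool_cam'];print(T)
```

```text
[ 0.615 -0.324  0.062]
270 [[0.6087, -0.3123, 0.0838], [0.6195, -0.3123, 0.084]] [115  39  29]
274 [[0.6088, -0.3139, 0.0848], [0.6195, -0.3139, 0.0847]] [118  39  26]
278 [[0.6088, -0.3155, 0.0855], [0.6196, -0.3158, 0.0847]] [114  40  29]
282 [[0.6091, -0.3125, 0.0963], [0.6195, -0.3174, 0.0856]] [43 31 17]
286 [[0.6093, -0.3125, 0.1004], [0.6192, -0.3136, 0.0979]] [41 34 27]
290 [[0.6094, -0.3128, 0.1036], [0.6191, -0.3142, 0.1006]] [40 32 25]
294 [[0.6095, -0.3129, 0.107], [0.6191, -0.3141, 0.1045]] [35 18 10]
298 [[0.6095, -0.3132, 0.1099], [0.619, -0.3146, 0.1071]] [38 31 25]
302 [[0.6097, -0.3122, 0.1153], [0.6189, -0.3138, 0.1121]] [41 32 21]
306 [[0.6097, -0.3133, 0.1162], [0.6188, -0.3142, 0.1146]] [40 36 31]
310 [[0.6097, -0.3147, 0.1169], [0.6187, -0.3141, 0.1179]] [35 30 19]
314 [[0.6099, -0.3143, 0.1206], [0.6186, -0.314, 0.1211]] [34 28 23]
[[ 0.0004  0.9532  0.3023  0.0836]
 [ 1.     -0.0003 -0.0005 -0.0003]
 [-0.0004  0.3023 -0.9532 -0.1935]
 [ 0.      0.      0.      1.    ]]
```

Request:
carry_out(series=[[[0, 0, 0.2], [0, 0, 0], 0], [[0, 0, 0.4], [0, 0, 0], 0], [[0, 0, 0.4], [0, 0, 0], 0]])

```text
time_s: 5.1
position: [0.6148, -0.3238, 0.0575]
tool_rot: [-3.141, -0.0, 1.571]
ft_force: [0.2, -0.5, -0.2]
finger_gap: -0.0
gripper_force: 0.0
```

Request:
carry_out(series=[[[0, 0, 0.2], [0, 0, 0], 0], [[0, 0, 0.4], [0, 0, 0], 0], [[0, 0, 0.4], [0, 0, 0], 0]])

```text
time_s: 5.4
position: [0.6152, -0.3241, 0.0543]
tool_rot: [3.141, 0.0, 1.571]
ft_force: [-0.4, -0.1, 4.3]
finger_gap: 0.0002
gripper_force: 1.7
```

Request:
carry_out(series=[[[0, 0, 0.2], [0, 0, 0], 0], [[0, 0, 0.4], [0, 0, 0], 0], [[0, 0, 0.6], [0, 0, 0], 0], [[0, 0, 0.7], [0, 0, 0], 0], [[0, 0, 0.7], [0, 0, 0], 0]])

```text
time_s: 5.9
position: [0.6153, -0.3241, 0.0473]
tool_rot: [3.141, 0.0, 1.571]
ft_force: [-0.8, 0.3, 5.4]
finger_gap: 0.0004
gripper_force: 2.4
```

Request:
carry_out(series=[[[0, 0, 0.1], [0, 0, 0], 0], [[0, 0, 0.2], [0, 0, 0], 0], [[0, 0, 0.3], [0, 0, 0], 0], [[0, 0, 0.3], [0, 0, 0], 0]])

```text
time_s: 6.3
position: [0.6156, -0.3243, 0.0462]
tool_rot: [3.14, 0.001, 1.571]
ft_force: [-6.1, 3.0, 17.1]
finger_gap: 0.0008
gripper_force: 8.6
```

Request:
carry_out(series=[[[0, 0, -0.5], [0, 0, 0], 0], [[0, 0, -3], [0, 0, 0], 0], [[0, 0, -7], [0, 0, 0], 4], [[0, 0, -11], [0, 0, 0], 4], [[0, 0, -13], [0, 0, 0], 4], [[0, 0, -13], [0, 0, 0], 4], [[0, 0, -13], [0, 0, 0], 4]])

```text
time_s: 7.0
position: [0.6148, -0.3239, 0.1733]
tool_rot: [-3.141, -0.0, 1.571]
ft_force: [-0.3, -0.7, -0.6]
finger_gap: 0.033
gripper_force: 0.0
```

Run:
```python
from h import *
np.set_printoptions(precision=4,suppress=True)
w=snap('wrist','w2.png');o=robot.observe();print(o['position'],o['finger_gap'])
c=cloud(w);r=w['color'].astype(int);m=(r[...,0]>90)&(r[...,0]>2.2*r[...,1])&(r[...,0]>2.2*r[...,2])&(np.hypot(c[...,0]-.615,c[...,1]+.324)<.03)
print('head z',np.percentile(c[m][:,2],[50,80,90,97]))
T=np.eye(4);T[:3,:3]=R.from_euler('xyz',o['tool_rot']).as_matrix();T[:3,3]=o['position']
t=(c-T[:3,3])@T[:3,:3]
k=(abs(t[...,0])<.03)&(abs(t[...,1])<.06)&(t[...,2]>-.07)&(t[...,2]<.03)
q=t[k];print(len(q),q.min(0),q.max(0));
for z in np.arange(-.06,.03,.005):
    b=q[abs(q[:,2]-z)<.0025]
    if len(b): print(round(z,3),len(b),b.min(0),b.max(0))
```

```text
[ 0.6144 -0.3237  0.1724] 0.035358989861241176
head z [0.0775 0.0785 0.0789 0.0794]
3167 [-0.01   -0.0284 -0.07  ] [ 0.0123  0.0284 -0.0315]
-0.06 524 [-0.0028 -0.0269 -0.0625] [ 0.0119  0.027  -0.0575]
-0.055 498 [-0.0058 -0.0258 -0.0575] [ 0.012   0.0263 -0.0525]
-0.05 387 [-0.0082 -0.025  -0.0525] [ 0.0117  0.0253 -0.0475]
-0.045 369 [-0.01   -0.0249 -0.0475] [ 0.0118  0.0254 -0.0425]
-0.04 335 [-0.0093 -0.025  -0.0425] [ 0.0119  0.0253 -0.0375]
-0.035 301 [-0.0096 -0.0248 -0.0375] [ 0.0119  0.0253 -0.0325]
-0.03 26 [ 0.0007 -0.0244 -0.0325] [ 0.0114  0.0252 -0.0315]
```

Request:
carry_out(series=[[[4, -1.2, 0], [0, 0, 0.02], 4], [[8, -2.4, 0], [0, 0, 0.05], 4], [[12, -3.6, 0], [0, 0, 0.08], 4], [[16, -4.8, 0], [0, 0, 0.11], 4], [[20, -6, 0], [0, 0, 0.11], 4], [[23, -7.1, 0], [0, 0, 0.11], 4], [[23.6, -7.1, 0], [0, 0, 0.11], 4], [[23.6, -7.1, 0], [0, 0, 0.11], 4], [[23.6, -7.1, 0], [0, 0, 0.11], 4]])

```text
time_s: 7.95
position: [0.5438, -0.0893, 0.1731]
tool_rot: [-3.14, 0.001, 1.46]
ft_force: [0.4, -0.1, -0.6]
finger_gap: 0.0402
gripper_force: 0.0
```

Run:
```python
from h import *
np.set_printoptions(precision=4,suppress=True)
w=snap('wrist','w3.png');snap('scene','s3.png');o=robot.observe();print(o['position'],o['tool_rot'],o['finger_gap'])
```

```text
[ 0.544  -0.0896  0.1734] [-3.1409  0.0004  1.4586] 0.03942516156582847
```

View pics/w3.png

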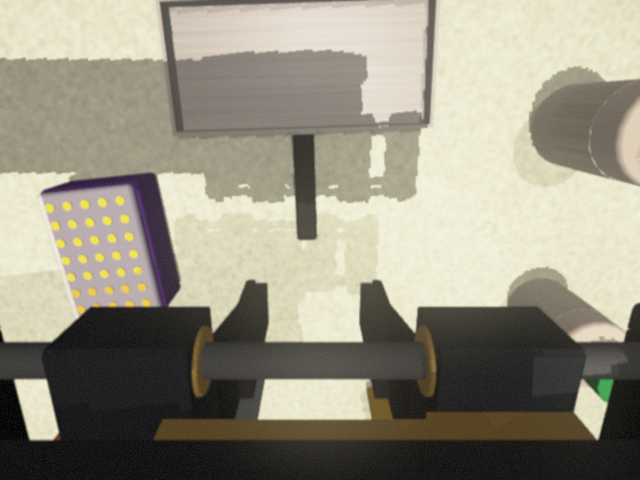

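```bash
cat >> h.py <<'E'
def tray_from(tip,base): # handle tip centre and base centre -> tray centre,yaw
    d=(base-tip)[:2];d/=np.linalg.norm(d);return tip[:2]+.145*d, np.arctan2(-d[0],d[1])
E
python3 - <<'E'
from h import *
np.set_printoptions(precision=4,suppress=True)
w=load('wrist')
tip=atz(w,306.5,239,.018);base=atz(w,303,135,.018);print(tip,base,tray_from(tip,base))
C=[atz(w,*p,.024) for p in[(163,3),(434,-1),(428,124),(177,132)]];print(np.array(C),np.mean(C,0))
e=C[2]-C[3];print('yaw',np.arctan2(e[1],e[0]),np.linalg.norm(e)); e=C[1]-C[0];print(np.arctan2(e[1],e[0]),np.linalg.norm(e))
print('tipbox far corners',atz(w,157,175,.053),atz(w,180,290,.0))
E
```

```text
[ 0.5337 -0.1212  0.018 ] [ 0.5413 -0.0309  0.018 ] (array([0.5459, 0.0233]), np.float64(-0.08409848931304943))
[[ 0.4496  0.0758  0.024 ]
 [ 0.6494  0.0562  0.024 ]
 [ 0.6426 -0.0331  0.024 ]
 [ 0.4403 -0.0169  0.024 ]] [0.5455 0.0205 0.024 ]
yaw -0.07993410317410682 0.20291031416759764
-0.09791205823147889 0.20076656000852897
tipbox far corners [ 0.4279 -0.0458  0.053 ] [ 0.4037 -0.1657  0.    ]
```

Request:
carry_out(series=[[[-0.3, -0.8, 4], [0, 0, -0.025], 4], [[-0.3, -0.8, 8], [0, 0, -0.025], 4], [[-0.3, -0.8, 12], [0, 0, -0.025], 4], [[-0.3, -0.8, 15], [0, 0, -0.025], 4], [[-0.3, -0.8, 17.5], [0, 0, -0.025], 4], [[-0.3, -0.8, 19], [0, 0, -0.025], 4], [[-0.3, -0.8, 19.6], [0, 0, -0.025], 4], [[-0.3, -0.8, 19.7], [0, 0, -0.025], 4], [[-0.3, -0.8, 19.7], [0, 0, -0.025], 4]])

```text
time_s: 8.95
position: [0.5363, -0.0906, -0.0224]
tool_rot: [3.141, 0.0, 1.485]
ft_force: [-0.0, -0.1, 0.1]
finger_gap: 0.0401
gripper_force: 0.0
```

Request:
carry_out(series=[[[0, 0, 0], [0, 0, 0], 1.2], [[0, 0, 0], [0, 0, 0], 1.2], [[0, 0, 0], [0, 0, 0], 1.2], [[0, 0, 0], [0, 0, 0], 1.2], [[0, 0, 0], [0, 0, 0], 1.2], [[0, 0, 0], [0, 0, 0], 1.2]], force=15)

```text
time_s: 9.55
position: [0.5361, -0.0902, -0.0227]
tool_rot: [3.141, 0.0, 1.486]
ft_force: [-0.3, 0.3, 2.9]
finger_gap: 0.0178
gripper_force: 15.0
```

Request:
carry_out(series=[[[1.5, -0.3, 0], [0, 0, 0.003], 1.2], [[3.5, -0.8, 0], [0, 0, 0.006], 1.2], [[5.5, -1.2, 0], [0, 0, 0.01], 1.2], [[7.5, -1.6, 0], [0, 0, 0.013], 1.2], [[9.5, -2.1, 0], [0, 0, 0.016], 1.2], [[11.5, -2.5, 0], [0, 0, 0.02], 1.2], [[13.5, -2.9, 0], [0, 0, 0.024], 1.2], [[15.5, -3.3, 0], [0, 0, 0.028], 1.2], [[17, -3.7, 0], [0, 0, 0.03], 1.2], [[17.6, -3.8, 0], [0, 0, 0.031], 1.2], [[17.6, -3.8, 0], [0, 0, 0.031], 1.2]])

```text
time_s: 10.65
position: [0.5129, 0.0894, -0.0229]
tool_rot: [3.141, -0.001, 1.456]
ft_force: [-0.5, 3.4, 3.4]
finger_gap: 0.0179
gripper_force: 15.0
```

Run:
```python
from h import *
np.set_printoptions(precision=4,suppress=True)
o=robot.observe();print(o['position'],o['tool_rot'],o['ft_force'],o['finger_gap'])
w=snap('wrist')['color'];s=snap('scene')['color'];d=snap('side')['color']
a=cv2.resize(s[160:290,330:430],(400,520),interpolation=cv2.INTER_CUBIC);b=cv2.resize(w,(400,300))
c=cv2.resize(d[230:330,245:400],(400,258),interpolation=cv2.INTER_CUBIC)
im=np.zeros((600,800,3),np.uint8);im[:520,:400]=a;im[:300,400:]=b;im[300:558,400:]=c
cv2.imwrite('pics/t1.png',im[:,:,::-1])
```

```text
[ 0.5129  0.0894 -0.0229] [ 3.1413 -0.0008  1.4557] [-0.5421  3.3555  3.3767] 0.017865741040823165
```

View pics/t1.png

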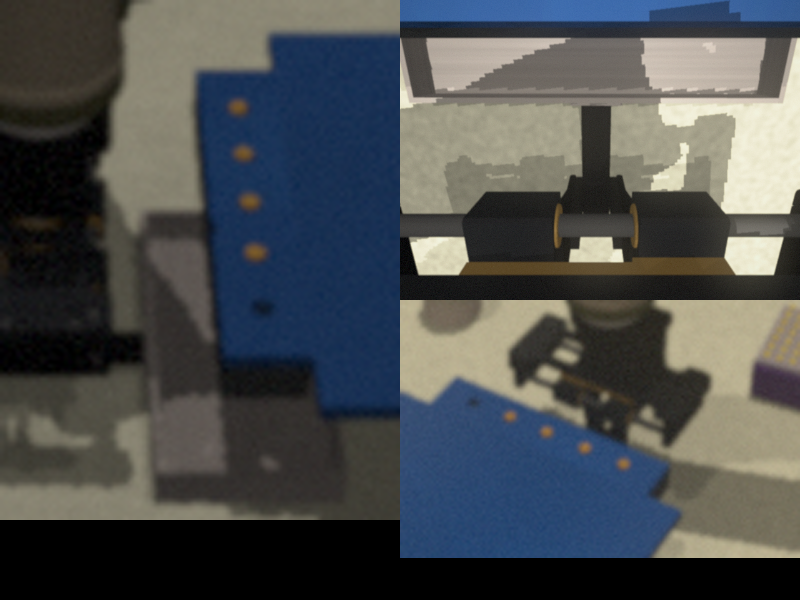

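Run:
```python
from h import *
np.set_printoptions(precision=4,suppress=True)
w=load('wrist')
a=atz(w,13,162,.024);b=atz(w,629,154,.024);m=(a+b)/2;e=b-a;y=np.arctan2(e[1],e[0]);print(a,b,np.linalg.norm(e),y)
print('centre',m[:2]+.05*np.array([-np.sin(y),np.cos(y)]))
s=load('scene');q=lambda X,Y:(330+X/4-.4,160+Y/4-.4)
A=atz(s,*q(155,498),.0);B=atz(s,*q(343,495),.0);C=atz(s,*q(146,213),.024);print('far bottom L,R',A,B,'near rim L',C)
for yaw in(-.116,):
    c,si=np.cos(yaw),np.sin(yaw);Rm=np.array([[c,-si],[si,c]])
    for k in[(.105,-.05),(.105,.05),(-.105,-.05)]: print('expect',np.array([.526,.201])+Rm@k)
```

```text
[0.4142 0.1646 0.024 ] [0.6308 0.1424 0.024 ] 0.217697743842699 -0.1019158371935582
centre [0.5276 0.2032]
far bottom L,R [0.6213 0.1417 0.    ] [0.63   0.2414 0.    ] near rim L [0.4199 0.1682 0.024 ]
expect [0.6245 0.1392]
expect [0.6361 0.2385]
expect [0.4159 0.1635]
```

Request:
carry_out(series=[[[0, 0, 0], [0, 0, 0], 5], [[0, 0, 0], [0, 0, 0], 5], [[0, 0, 0], [0, 0, 0], 5], [[0, 0, -1], [0, 0, 0], 5], [[0, 0, -4], [0, 0, 0], 5], [[0, 0, -8], [0, 0, 0], 5], [[0, 0, -12], [0, 0, 0], 5], [[0, 0, -16], [0, 0, 0], 5], [[0, 0, -20], [0, 0, 0], 5], [[-3, 0, -23], [0, 0, 0], 5], [[-6, -0.3, -25], [0, 0, 0], 5], [[-6, -0.3, -25], [0, 0, 0], 5]])

```text
time_s: 12.0
position: [0.5039, 0.0249, 0.231]
tool_rot: [3.136, 0.0, 1.449]
ft_force: [0.9, 1.0, 0.1]
finger_gap: 0.05
gripper_force: 0.0
```

Request:
carry_out(series=[[[-4, -0.3, 0], [0, 0, 0], 5], [[-8, -0.6, 0], [0, 0, 0], 5], [[-12, -0.9, 0], [0, 0, 0], 5], [[-16, -1.2, 0], [0, 0, 0], 5], [[-20, -1.6, 0], [0, 0, 0], 5], [[-24, -2, 0], [0, 0, 0], 5], [[-28, -2.3, 0], [0, 0, 0], 5], [[-32, -2.7, 0], [0, 0, 0], 5], [[-34.5, -2.9, 0], [0, 0, 0], 5], [[-35.5, -2.9, 0], [0, 0, 0], 5], [[-35.5, -2.9, 0], [0, 0, 0], 5]])

```text
time_s: 13.1
position: [0.4327, -0.3204, 0.2267]
tool_rot: [-3.141, -0.0, 1.453]
ft_force: [0.2, 0.2, -0.1]
finger_gap: 0.0504
gripper_force: 0.0
```

Run:
```python
from h import *
np.set_printoptions(precision=4,suppress=True)
o=robot.observe();print(o['position'],o['tool_rot'],o['ft_force'],o['finger_gap'])
w=snap('wrist')['color'];s=snap('scene')['color']
im=np.zeros((600,800,3),np.uint8);im[:480,:640]=w
im[400:600,600:800]=cv2.resize(s[160:290,330:430],(200,200));cv2.imwrite('pics/w4.png',im[:,:,::-1])
```

```text
[ 0.4327 -0.3204  0.2267] [-3.1411 -0.0003  1.4532] [ 0.1609  0.1904 -0.1488] 0.05039807398754019
```

View pics/w4.png

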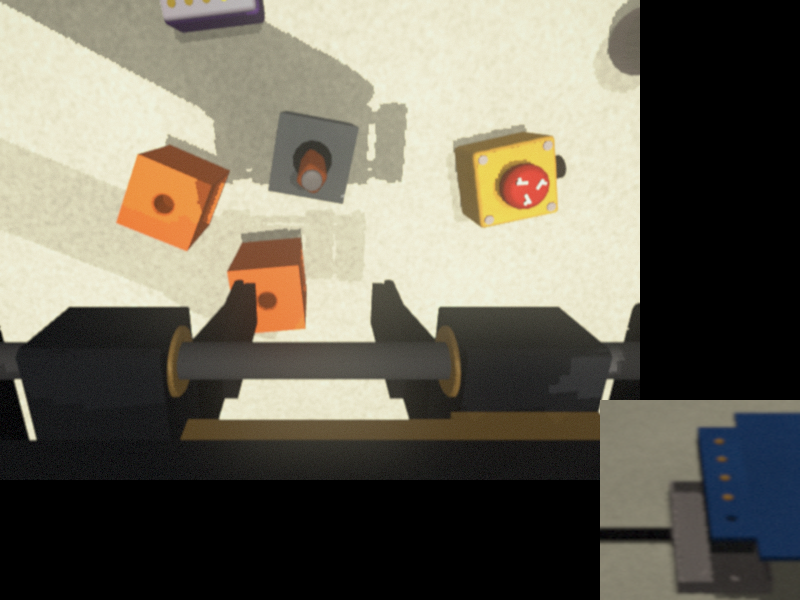

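Run:
```python
from h import *
np.set_printoptions(precision=4,suppress=True)
w=load('wrist')
print(atz(w,312.5,180.5,.176),atz(w,313,160,.086))
C=np.array([atz(w,*p,.08) for p in[(283,111),(358,126),(344,203),(269,188)]]);print(C,C.mean(0));e=C[1]-C[0]+C[2]-C[3];print(np.arctan2(e[1],e[0]))
im=w['color'][:,:,::-1][130:205,275:350];im=cv2.resize(im,(600,600),interpolation=cv2.INTER_CUBIC);cv2.imwrite('pics/w5.png',cv2.convertScaleAbs(im,alpha=1.5,beta=10))
```

```text
[ 0.4366 -0.2816  0.176 ] [ 0.4368 -0.2813  0.086 ]
[[ 0.4176 -0.241   0.08  ]
 [ 0.4757 -0.2595  0.08  ]
 [ 0.4585 -0.3211  0.08  ]
 [ 0.3973 -0.3009  0.08  ]] [ 0.4373 -0.2806  0.08  ]
-0.31324771722606376
```

View pics/w5.png

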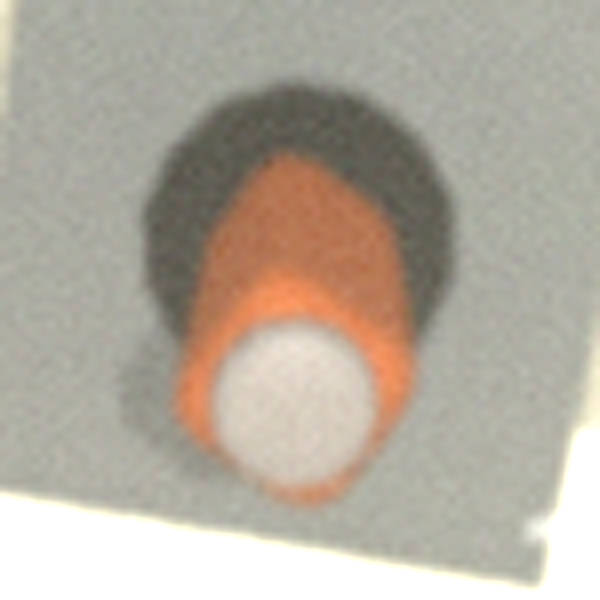

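Run:
```python
from h import *
np.set_printoptions(precision=4,suppress=True)
w=load('wrist')
P=np.array([atz(w,275+x/8-.4,130+y/8-.4,.17) for x,y in[(178,390),(310,502),(412,370),(275,272)]])
print(P,P.mean(0))
for i in range(4):
    e=P[(i+1)%4]-P[i];print(np.linalg.norm(e[:2]),np.degrees(np.arctan2(e[1],e[0])))
o=robot.observe();print(o['joint_positions'],np.degrees(o['tool_rot'][2]))
```

```text
[[ 0.4271 -0.2802  0.17  ]
 [ 0.4361 -0.29    0.17  ]
 [ 0.445  -0.2808  0.17  ]
 [ 0.4355 -0.2722  0.17  ]] [ 0.4359 -0.2808  0.17  ]
0.013336895379950905 -47.518825971895005
0.012874986169520004 46.05879134559266
0.012822506100931988 137.7521756050111
0.011674296211913604 -136.3664041902316
[ 0.2857  0.1178  0.2884  1.6555 -0.0348  1.3737  0.4647] 83.45056163088253
```

Run:
```python
from h import *
np.set_printoptions(precision=3,suppress=True)
w=load('wrist');c=cloud(w);o=robot.observe()
M=R.from_euler('xyz',o['tool_rot']).as_matrix();t=(c-o['position'])@M
for u in(235,245,315,130,400): 
    for v in(290,300,320,335,350,360,370,380,395,410,430,450,470): print(u,v,t[v,u],end=';  ')
    print()
```

```text
235 290 [ 0.009 -0.033 -0.041];  235 300 [ 0.009 -0.031 -0.051];  235 320 [ 0.008 -0.029 -0.063];  235 335 [ 0.008 -0.027 -0.074];  235 350 [ 0.03  -0.018 -0.116];  235 360 [ 0.029 -0.017 -0.118];  235 370 [ 0.027 -0.018 -0.118];  235 380 [-0.005 -0.027 -0.08 ];  235 395 [-0.01  -0.027 -0.08 ];  235 410 [-0.282 -0.099  0.226];  235 430 [ 0.021 -0.016 -0.129];  235 450 [ 0.023 -0.015 -0.135];  235 470 [ 0.024 -0.014 -0.141];  
245 290 [ 0.008 -0.029 -0.039];  245 300 [ 0.008 -0.028 -0.048];  245 320 [ 0.004 -0.026 -0.057];  245 335 [-0.002 -0.027 -0.058];  245 350 [ 0.031 -0.015 -0.117];  245 360 [ 0.029 -0.016 -0.117];  245 370 [ 0.028 -0.015 -0.119];  245 380 [-0.237 -0.084  0.226];  245 395 [-0.259 -0.085  0.225];  245 410 [-0.281 -0.086  0.225];  245 430 [ 0.023 -0.014 -0.131];  245 450 [ 0.024 -0.013 -0.136];  245 470 [ 0.024 -0.012 -0.141];  
315 290 [-0.118  0.     0.225];  315 300 [-0.13   0.     0.224];  315 320 [-0.156  0.     0.225];  315 335 [-0.175  0.     0.224];  315 350 [ 0.03  -0.    -0.116];  315 360 [ 0.03  -0.    -0.119];  315 370 [ 0.027 -0.    -0.119];  315 380 [
[... 347 characters left out ...]
.123];  130 360 [ 0.034 -0.036 -0.125];  130 370 [ 0.032 -0.037 -0.125];  130 380 [ 0.03  -0.037 -0.125];  130 395 [ 0.026 -0.037 -0.125];  130 410 [ 0.022 -0.038 -0.125];  130 430 [ 0.017 -0.039 -0.125];  130 450 [ 0.024 -0.033 -0.137];  130 470 [ 0.023 -0.032 -0.139];  
400 290 [-0.118  0.095  0.225];  400 300 [ 0.01   0.032 -0.053];  400 320 [ 0.01   0.029 -0.067];  400 335 [ 0.008  0.028 -0.074];  400 350 [ 0.031  0.018 -0.117];  400 360 [ 0.03   0.017 -0.119];  400 370 [ 0.028  0.017 -0.119];  400 380 [-0.005  0.027 -0.08 ];  400 395 [-0.011  0.028 -0.08 ];  400 410 [-0.281  0.105  0.224];  400 430 [ 0.023  0.015 -0.131];  400 450 [ 0.024  0.014 -0.136];  400 470 [ 0.024  0.013 -0.141];
```

The cap centre is at about (312,180) and the square grip sits at about 45° in world. I'll align the fingers, descend and grip.

Request:
carry_out(series=[[[1, 0, 0], [0, 0, 0.13], 5], [[2, 0, 0], [0, 0, 0.27], 5], [[3, 0, 0], [0, 0, 0.4], 5], [[4, -0.1, 0], [0, 0, 0.53], 5], [[4, -0.1, 0], [0, 0, 0.668], 5], [[4, -0.1, 2], [0, 0, 0.668], 5], [[4, -0.1, 5], [0, 0, 0.668], 5], [[4, -0.1, 8], [0, 0, 0.668], 5], [[4, -0.1, 11], [0, 0, 0.668], 5], [[4, -0.1, 13], [0, 0, 0.668], 5], [[4, -0.1, 13.8], [0, 0, 0.668], 5], [[4, -0.1, 13.8], [0, 0, 0.668], 5]])

```text
time_s: 14.4
position: [0.4367, -0.2787, 0.0884]
tool_rot: [-3.14, 0.0, 0.789]
ft_force: [-0.5, -0.5, 0.3]
finger_gap: 0.0504
gripper_force: 0.0
```

Request:
carry_out(series=[[[0, 0, 0], [0, 0, 0], 1], [[0, 0, 0], [0, 0, 0], 1], [[0, 0, 0], [0, 0, 0], 1], [[0, 0, 0], [0, 0, 0], 1], [[0, 0, 0], [0, 0, 0], 1], [[0, 0, 0], [0, 0, 0], 1], [[0, 0, 0], [0, 0, 0], 1]], force=45)

```text
time_s: 15.1
position: [0.4368, -0.2803, 0.0892]
tool_rot: [3.141, -0.0, 0.787]
ft_force: [0.1, 0.8, 2.9]
finger_gap: 0.0159
gripper_force: 44.7
```

Request:
carry_out(series=[[[0, 0, -1], [0, 0, 0], 1], [[0, 0, -3], [0, 0, 0], 1], [[0, 0, -6], [0, 0, 0], 1], [[0, 0, -9], [0, 0, 0], 1], [[0, 0, -12], [0, 0, 0], 1], [[0, 0, -14], [0, 0, 0], 1], [[0, 0, -15], [0, 0, 0], 1], [[0, 0, -15], [0, 0, 0], 1], [[0, 0, -15], [0, 0, 0], 1]])

```text
time_s: 16.0
position: [0.4362, -0.2799, 0.2379]
tool_rot: [-3.14, 0.0, 0.787]
ft_force: [-0.2, 0.2, -2.1]
finger_gap: 0.0156
gripper_force: 44.7
```

Request:
carry_out(series=[[[2, -1.9, 0], [0, 0, 0], 1], [[5, -4.8, 0], [0, 0, 0], 1], [[8, -7.7, 0], [0, 0, 0], 1], [[11.5, -11, 0], [0, 0, 0], 1], [[15, -14.4, 0], [0, 0, 0], 1], [[18.5, -17.7, 0], [0, 0, 0], 1], [[22, -21, 0], [0, 0, 0], 1], [[25.5, -24.4, 0], [0, 0, 0], 1], [[29, -27.8, 0], [0, 0, 0], 1], [[32, -30.6, 0], [0, 0, 0], 1], [[34, -32.6, 0], [0, 0, 0], 1], [[35.4, -33.9, 0], [0, 0, 0], 1]])

```text
time_s: 17.2
position: [0.4452, 0.2122, 0.2373]
tool_rot: [-3.14, 0.002, 0.79]
ft_force: [-0.1, -0.1, -2.4]
finger_gap: 0.016
gripper_force: 44.7
```

Request:
carry_out(series=[[[0, 0, 0], [0, 0, 0], 1], [[0, 0, 0], [0, 0, 0], 1]])

```text
time_s: 17.4
position: [0.4461, 0.2093, 0.2377]
tool_rot: [-3.141, 0.002, 0.787]
ft_force: [0.1, 0.4, -1.7]
finger_gap: 0.0157
gripper_force: 44.7
```

Run:
```python
from h import *
np.set_printoptions(precision=4,suppress=True)
o=robot.observe();print(o['position'],o['tool_rot'],o['ft_force'],o['finger_gap'],o['joint_positions'])
w=snap('wrist')['color'];s=snap('scene')['color'];
im=np.zeros((600,800,3),np.uint8);im[:480,:640]=w
im[400:600,600:800]=cv2.resize(s[160:290,330:430],(200,200));cv2.imwrite('pics/w6.png',im[:,:,::-1])
```

```text
[0.4461 0.2093 0.2377] [-3.141   0.0022  0.7872] [ 0.1033  0.3832 -1.6768] 0.015732555888696077 [-0.2772  0.0338 -0.2593  1.717   0.0088  1.3942 -1.3216]
```

View pics/w6.png

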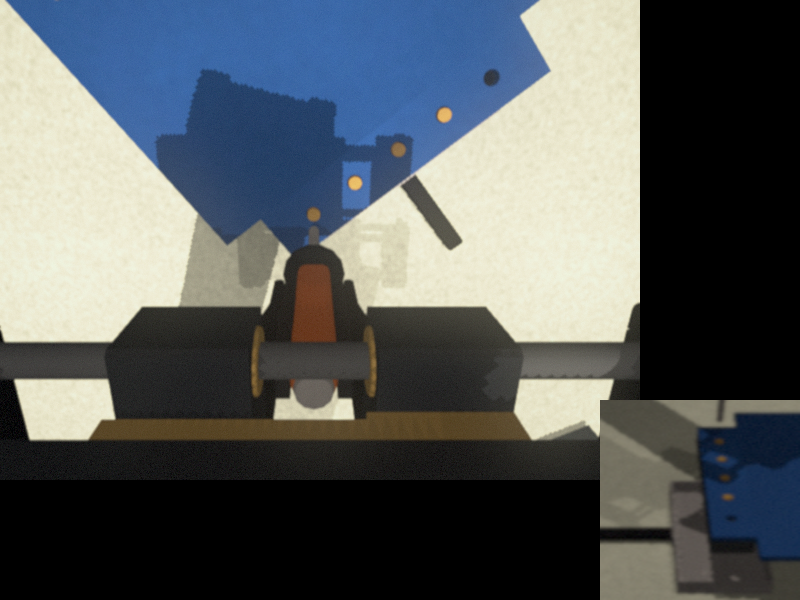

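```bash
cat >> h.py <<'E'
def pins(w,guess,rad=9):
    out=[];hsv=cv2.cvtColor(w['color'],cv2.COLOR_RGB2HSV)
    for u,v in guess:
        m=(hsv[...,0]>8)&(hsv[...,0]<30)&(hsv[...,1]>90);vv,uu=np.nonzero(m);k=np.hypot(uu-u,vv-v)<rad
        out.append((uu[k].mean(),vv[k].mean(),k.sum()))
    return out
E
python3 - <<'E'
from h import *
np.set_printoptions(precision=4,suppress=True)
w=load('wrist');P=[]
for u,v,n in pins(w,[(314,214),(355,183),(399,150),(445,115)]):
    q=atz(w,u,v,.1215);P.append(q);print(u,v,n,q)
P=np.array(P);print(np.diff(P,axis=0),np.polyfit(P[:,0],P[:,1],1))
for v in(224,226,228,230,234): print('tip',v,atz(w,313.5,v,.1565),dep(w,313,v))
print(w['color'][216:248:2,313])
cv2.imwrite('pics/c.png',cv2.resize(w['color'][195:260,280:350,::-1],(700,600),interpolation=cv2.INTER_CUBIC))
E
```

```text
313.3178294573643 213.88372093023256 129 [0.4462 0.2099 0.1215]
354.5211267605634 182.30281690140845 142 [0.4859 0.2054 0.1215]
397.9925925925926 149.17777777777778 135 [0.5257 0.2007 0.1215]
443.5875 114.4125 160 [0.5654 0.1961 0.1215]
[[ 0.0397 -0.0045  0.    ]
 [ 0.0398 -0.0046  0.    ]
 [ 0.0397 -0.0046  0.    ]] [-0.1153  0.2613]
tip 224 [0.4478 0.2113 0.1565] [0.4401 0.2041 0.1209]
tip 226 [0.4468 0.2103 0.1565] [0.4471 0.211  0.159 ]
tip 228 [0.4458 0.2092 0.1565] [0.4471 0.211  0.1635]
tip 230 [0.4448 0.2082 0.1565] [0.4475 0.2114 0.1698]
tip 234 [0.4427 0.2061 0.1565] [0.4475 0.2114 0.1785]
[[146 114  72]
 [142 112  65]
 [128 103  75]
 [ 68  74  94]
 [ 43  60  85]
 [ 77  81  86]
 [ 92  89  85]
 [ 92  86  84]
 [ 93  89  86]
 [ 89  87  80]
 [ 93  90  86]
 [ 89  82  80]
 [ 90  87  83]
 [ 92  87  83]
 [ 78  75  73]
 [ 46  46  42]]
```

View pics/c.png

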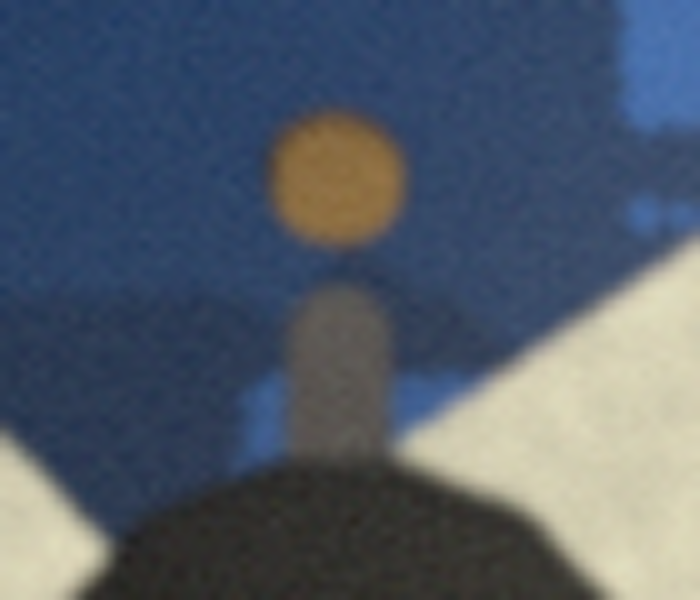

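The steel tip (col 313, end at row ~225) lines up with pin1 (313,214) sideways and needs about 2 mm along tool x. Now I'll drive pin1.

Request:
carry_out(series=[[[0.2, 0, 1], [0, 0, 0], 1], [[0.2, 0, 2.4], [0, 0, 0], 1], [[0.2, 0, 3.1], [0, 0, 0], 1], [[0.2, 0, 3.4], [0, 0, 0], 1], [[0.2, 0, 3.6], [0, 0, 0], 1], [[0.2, 0, 3.8], [0, 0, 0], 1], [[0.2, 0, 4], [0, 0, 0], 1], [[0.2, 0, 4.2], [0, 0, 0], 1]], force=50)

```text
time_s: 18.3
position: [0.4483, 0.2112, 0.1979]
tool_rot: [3.141, -0.001, 0.787]
ft_force: [-2.2, -1.8, 7.7]
finger_gap: 0.0156
gripper_force: 49.7
```

Request:
carry_out(series=[[[0, 0, 0.3], [0, 0, 0], 1], [[0, 0, 0.5], [0, 0, 0], 1], [[0, 0, 0.8], [0, 0, 0], 1], [[0, 0, 1.1], [0, 0, 0], 1], [[0, 0, 1.4], [0, 0, 0], 1], [[0, 0, 1.7], [0, 0, 0], 1], [[0, 0, 1.8], [0, 0, 0], 1], [[0, 0, 1.8], [0, 0, 0], 1]])

```text
time_s: 19.1
position: [0.4478, 0.2113, 0.1787]
tool_rot: [-3.141, 0.0, 0.787]
ft_force: [0.9, -0.7, -2.4]
finger_gap: 0.0157
gripper_force: 49.7
```

Request:
carry_out(series=[[[0, 0, -1], [0, 0, 0], 1], [[0, 0, -3], [0, 0, 0], 1], [[0, 0, -5], [0, 0, 0], 1], [[0, 0, -6], [0, 0, 0], 1], [[0, 0, -6], [0, 0, 0], 1], [[0, 0, -6], [0, 0, 0], 1]])

```text
time_s: 19.7
position: [0.4478, 0.2113, 0.2385]
tool_rot: [-3.142, 0.0, 0.787]
ft_force: [-0.4, 0.4, -2.7]
finger_gap: 0.0157
gripper_force: 49.7
```

```bash
cat >> h.py <<'E'
def chk(tag):
    o=robot.observe();print(o['position'].round(4),o['ft_force'].round(1),o['finger_gap'])
    w=snap('wrist');p=w['color'].astype(int)
    D=(p[...,0]>70)&(p[...,0]<150)&(abs(p[...,0]-p[...,2])<22)&(abs(p[...,0]-p[...,1])<15)
    D=D[205:246,295:332];vv,uu=np.nonzero(D);r=[(v+205,int(D[v].sum()),round(295+np.nonzero(D[v])[0].mean(),1)) for v in range(0,41,2) if D[v].sum()>3];print('tip rows',r[:9])
    for i,x in enumerate((-.08,-.04,0,.04,.08)):
        c=np.array([.526,.2006])+x*np.array([.9934,-.1146]);u,v=proj(w,[*c,.1215])
        if 8<u<632 and 8<v<300: print('pin%d'%(i+1),round(u,1),round(v,1),w['color'][int(v)-2:int(v)+3,int(u)-2:int(u)+3].mean((0,1)).round(),*[x for x in [pins(w,[(u,v)])[0]]],dep(w,u,v)[2].round(4))
    s=snap('scene',tag+'_s.png')
    ref=cv2.imread('pics/s_ref.png')
    if ref is not None: # tray/handle window only
        d=cv2.absdiff(ref,s['color'][:,:,::-1].copy())[225:290,352:372].max(2);print('tray diff',d.mean(),(d>40).mean())
    return w,s
E
python3 - <<'E'
from h import *
np.set_printoptions(precision=4,suppress=True)
w,s=chk('d1')
# handle & rim location in scene
c=cloud(s);z=c[...,2];im=s['color'].astype(int)
m=(im.max(2)<60)&(z<.04)&(c[...,0]>.46)&(c[...,0]<.60)&(c[...,1]>.02)&(c[...,1]<.15)
q=c[m];print('handle',m.sum(),np.median(q,0),q.min(0),q.max(0))
E
```

```text
[0.4478 0.2113 0.2385] [-0.4  0.4 -2.7] 0.01573191217591618
tip rows [(213, 4, np.float64(313.0)), (215, 4, np.float64(313.5)), (227, 6, np.float64(313.5)), (229, 9, np.float64(313.0)), (231, 10, np.float64(313.5)), (233, 10, np.float64(313.5)), (235, 10, np.float64(313.5)), (237, 11, np.float64(315.1)), (239, 10, np.float64(313.5))]
pin1 313.8 216.9 [69. 69. 69.] (np.float64(nan), np.float64(nan), np.int64(0)) 0.1033
pin2 354.9 185.6 [233. 189. 104.] (np.float64(354.2536231884058), np.float64(185.84057971014494), np.int64(138)) 0.1236
pin3 398.0 152.7 [142. 112.  74.] (np.float64(397.53333333333336), np.float64(152.9037037037037), np.int64(135)) 0.1224
pin4 443.3 118.2 [229. 183. 105.] (np.float64(442.9691358024691), np.float64(118.3395061728395), np.int64(162)) 0.1223
pin5 490.9 81.9 [53. 58. 66.] (np.float64(nan), np.float64(nan), np.int64(0)) 0.1095
handle 447 [0.522  0.1024 0.0143] [ 0.5047  0.0212 -0.7609] [0.6    0.1499 0.0232]h.py:31: RuntimeWarning: Mean of empty slice.
  out.append((uu[k].mean(),vv[k].mean(),k.sum()))
  ret = ret.dtype.type(ret / rcount)
[ WARN:0@3.816] global loadsave.cpp:275 findDecoder imread_('pics/s_ref.png'): can't open/read file: check file path/integrity
```

```bash
cat >> h.py <<'E'
def tray(s):
    c=cloud(s);z=c[...,2];k=(z>.012)&(z<.034)&(c[...,0]>.35)&(c[...,0]<.72)&(c[...,1]>-.1)&(c[...,1]<.3)
    q=c[k];h=q[(q[:,1]>.06)&(q[:,1]<.135)&(abs(q[:,0]-.52)<.05)];b=q[(q[:,1]>.155)&(q[:,1]<.17)]
    print('handle x',len(h),np.percentile(h[:,0],[3,50,97]),'ymin',np.percentile(q[abs(q[:,0]-.51)<.03][:,1],[1,3]));print('rim strip x',len(b),np.percentile(b[:,0],[1,5,95,99]) if len(b) else '')
E
cp pics/d1_s.png pics/s_ref.png
python3 - <<'E'
from h import *
np.set_printoptions(precision=4,suppress=True)
tray(load('scene'))
E
```

```text
handle x 239 [0.5041 0.5181 0.5272] ymin [0.0582 0.0604]
rim strip x 87 [0.4151 0.4193 0.6286 0.6298]
```

Request:
carry_out(series=[[[1.2, 1.6, 0], [0, 0, 0], 1], [[2.5, 3.1, 0], [0, 0, 0], 1], [[2.5, 3.1, 0.5], [0, 0, 0], 1], [[2.5, 3.1, 1.5], [0, 0, 0], 1], [[2.5, 3.1, 2.5], [0, 0, 0], 1], [[2.5, 3.1, 3.2], [0, 0, 0], 1], [[2.5, 3.1, 3.6], [0, 0, 0], 1], [[2.5, 3.1, 3.9], [0, 0, 0], 1], [[2.5, 3.1, 4.2], [0, 0, 0], 1]])

```text
time_s: 20.7
position: [0.4874, 0.2072, 0.1979]
tool_rot: [3.141, -0.0, 0.787]
ft_force: [-4.4, -1.8, 7.9]
finger_gap: 0.0159
gripper_force: 49.7
```

Request:
carry_out(series=[[[0, 0, 0.3], [0, 0, 0], 1], [[0, 0, 0.6], [0, 0, 0], 1], [[0, 0, 0.9], [0, 0, 0], 1], [[0, 0, 1.2], [0, 0, 0], 1], [[0, 0, 1.5], [0, 0, 0], 1], [[0, 0, 1.8], [0, 0, 0], 1], [[0, 0, 1.8], [0, 0, 0], 1], [[0, 0, 0], [0, 0, 0], 1], [[0, 0, -2], [0, 0, 0], 1], [[0, 0, -4.2], [0, 0, 0], 1], [[0, 0, -4.2], [0, 0, 0], 1], [[0, 0, -4.2], [0, 0, 0], 1]])

```text
time_s: 21.9
position: [0.4876, 0.2074, 0.2387]
tool_rot: [-3.142, -0.001, 0.787]
ft_force: [-0.3, 0.5, -3.0]
finger_gap: 0.0158
gripper_force: 49.7
```

```bash
python3 -W ignore - <<'E'
from h import *
np.set_printoptions(precision=4,suppress=True)
w,s=chk('d2');tray(s)
E
```

```text
[0.4876 0.2074 0.2387] [-0.3  0.5 -3. ] 0.015790969918583378
tip rows [(211, 4, np.float64(313.5)), (213, 4, np.float64(313.5)), (215, 6, np.float64(313.5)), (227, 6, np.float64(313.5)), (229, 10, np.float64(313.5)), (231, 10, np.float64(313.5)), (233, 10, np.float64(313.5)), (235, 10, np.float64(313.5)), (237, 10, np.float64(313.5))]
pin1 275.2 247.6 [42. 45. 47.] (np.float64(nan), np.float64(nan), np.int64(0)) 0.1088
pin2 314.4 217.7 [62. 62. 64.] (np.float64(nan), np.float64(nan), np.int64(0)) 0.1043
pin3 355.5 186.4 [234. 191. 104.] (np.float64(355.0), np.float64(186.79856115107913), np.int64(139)) 0.1229
pin4 398.6 153.6 [141. 113.  75.] (np.float64(398.125), np.float64(153.875), np.int64(136)) 0.123
pin5 443.8 119.2 [55. 59. 67.] (np.float64(nan), np.float64(nan), np.int64(0)) 0.1065
tray diff 3.936153846153846 0.0
handle x 238 [0.5041 0.5177 0.5272] ymin [0.0586 0.0606]
rim strip x 85 [0.4158 0.4184 0.6294 0.6302]
```

Request:
carry_out(series=[[[1.2, 1.6, 0], [0, 0, 0], 1], [[2.5, 3.1, 0], [0, 0, 0], 1], [[2.5, 3.1, 0.5], [0, 0, 0], 1], [[2.5, 3.1, 1.5], [0, 0, 0], 1], [[2.5, 3.1, 2.5], [0, 0, 0], 1], [[2.5, 3.1, 3.2], [0, 0, 0], 1], [[2.5, 3.1, 3.6], [0, 0, 0], 1], [[2.5, 3.1, 3.9], [0, 0, 0], 1], [[2.5, 3.1, 4.2], [0, 0, 0], 1]])

```text
time_s: 22.9
position: [0.527, 0.203, 0.198]
tool_rot: [3.141, -0.001, 0.787]
ft_force: [-4.1, -1.0, 10.1]
finger_gap: 0.0157
gripper_force: 49.7
```

Request:
carry_out(series=[[[0, 0, 0.3], [0, 0, 0], 1], [[0, 0, 0.6], [0, 0, 0], 1], [[0, 0, 0.9], [0, 0, 0], 1], [[0, 0, 1.2], [0, 0, 0], 1], [[0, 0, 1.5], [0, 0, 0], 1], [[0, 0, 1.8], [0, 0, 0], 1], [[0, 0, 1.8], [0, 0, 0], 1], [[0, 0, 0], [0, 0, 0], 1], [[0, 0, -2], [0, 0, 0], 1], [[0, 0, -4.2], [0, 0, 0], 1], [[0, 0, -4.2], [0, 0, 0], 1], [[0, 0, -4.2], [0, 0, 0], 1]])

```text
time_s: 24.1
position: [0.5272, 0.2035, 0.2387]
tool_rot: [-3.141, -0.001, 0.787]
ft_force: [0.4, 0.1, -2.4]
finger_gap: 0.0158
gripper_force: 49.7
```

```bash
python3 -W ignore - <<'E'
from h import *
np.set_printoptions(precision=4,suppress=True)
w,s=chk('d3');tray(s)
E
```

```text
[0.5272 0.2035 0.2387] [ 0.4  0.1 -2.4] 0.015760099895555834
tip rows [(211, 6, np.float64(314.5)), (215, 8, np.float64(314.5)), (227, 7, np.float64(313.0)), (229, 9, np.float64(313.0)), (231, 10, np.float64(313.5)), (233, 10, np.float64(313.5)), (235, 10, np.float64(313.5)), (237, 10, np.float64(313.5)), (239, 11, np.float64(315.1))]
pin1 238.4 276.5 [38. 41. 46.] (np.float64(nan), np.float64(nan), np.int64(0)) 0.1117
pin2 275.9 248.0 [38. 41. 44.] (np.float64(nan), np.float64(nan), np.int64(0)) 0.1082
pin3 315.1 218.1 [52. 53. 56.] (np.float64(nan), np.float64(nan), np.int64(0)) 0.1035
pin4 356.2 186.9 [234. 190. 104.] (np.float64(355.82608695652175), np.float64(187.1086956521739), np.int64(138)) 0.1239
pin5 399.3 154.1 [73. 74. 76.] (np.float64(nan), np.float64(nan), np.int64(0)) 0.1008
tray diff 5.06 0.0
handle x 245 [0.5045 0.518  0.5271] ymin [0.0581 0.0602]
rim strip x 87 [0.4177 0.4193 0.6288 0.6293]
```

Request:
carry_out(series=[[[1.2, 1.6, 0], [0, 0, 0], 1], [[2.5, 3.2, 0], [0, 0, 0], 1], [[2.5, 3.2, 0.5], [0, 0, 0], 1], [[2.5, 3.2, 1.5], [0, 0, 0], 1], [[2.5, 3.2, 2.5], [0, 0, 0], 1], [[2.5, 3.2, 3.2], [0, 0, 0], 1], [[2.5, 3.2, 3.6], [0, 0, 0], 1], [[2.5, 3.2, 3.9], [0, 0, 0], 1], [[2.5, 3.2, 4.2], [0, 0, 0], 1]])

```text
time_s: 25.1
position: [0.5673, 0.1982, 0.1982]
tool_rot: [3.141, -0.001, 0.787]
ft_force: [-4.4, -1.8, 8.0]
finger_gap: 0.0157
gripper_force: 49.7
```

Request:
carry_out(series=[[[0, 0, 0.3], [0, 0, 0], 1], [[0, 0, 0.6], [0, 0, 0], 1], [[0, 0, 0.9], [0, 0, 0], 1], [[0, 0, 1.2], [0, 0, 0], 1], [[0, 0, 1.5], [0, 0, 0], 1], [[0, 0, 1.8], [0, 0, 0], 1], [[0, 0, 1.8], [0, 0, 0], 1], [[0, 0, 0], [0, 0, 0], 1], [[0, 0, -2], [0, 0, 0], 1], [[0, 0, -4.2], [0, 0, 0], 1], [[0, 0, -4.2], [0, 0, 0], 1], [[0, 0, -4.2], [0, 0, 0], 1]])

```text
time_s: 26.3
position: [0.5675, 0.1984, 0.2387]
tool_rot: [-3.142, -0.001, 0.787]
ft_force: [-1.0, -0.2, -1.9]
finger_gap: 0.0155
gripper_force: 49.7
```

```bash
python3 -W ignore - <<'E'
from h import *
np.set_printoptions(precision=4,suppress=True)
w,s=chk('d4');tray(s)
o=robot.observe();p=o['position'];y=o['tool_rot'][2]
print('to stand, tool cm',100*np.array([[np.cos(y),np.sin(y)],[np.sin(y),-np.cos(y)]])@(np.array([.4368,-.2803])-p[:2]),y)
E
```

```text
[0.5675 0.1984 0.2387] [-1.  -0.2 -1.9] 0.015511863313509199
tip rows [(211, 6, np.float64(313.5)), (215, 8, np.float64(313.5)), (227, 6, np.float64(313.5)), (229, 10, np.float64(313.5)), (231, 10, np.float64(313.5)), (233, 10, np.float64(313.5)), (235, 10, np.float64(313.5)), (237, 10, np.float64(313.5)), (239, 11, np.float64(315.0))]
pin2 237.5 276.6 [38. 42. 47.] (np.float64(nan), np.float64(nan), np.int64(0)) 0.1115
pin3 275.0 248.1 [38. 42. 46.] (np.float64(nan), np.float64(nan), np.int64(0)) 0.1084
pin4 314.2 218.2 [54. 56. 58.] (np.float64(nan), np.float64(nan), np.int64(0)) 0.1008
pin5 355.2 186.9 [72. 72. 73.] (np.float64(nan), np.float64(nan), np.int64(0)) 0.1003
tray diff 7.99923076923077 0.006153846153846154
handle x 241 [0.5034 0.5177 0.5279] ymin [0.0584 0.0609]
rim strip x 92 [0.418  0.42   0.6292 0.6308]
to stand, tool cm [-43.0631  24.5461] 0.7870356136976964
```

Request:
carry_out(series=[[[-2, 1.1, 0], [0, 0, 0], 1], [[-5, 2.9, 0], [0, 0, 0], 1], [[-9, 5.1, 0], [0, 0, 0], 1], [[-13, 7.4, 0], [0, 0, 0], 1], [[-17, 9.7, 0], [0, 0, 0], 1], [[-21, 12, 0], [0, 0, 0], 1], [[-25, 14.3, 0], [0, 0, 0], 1], [[-29, 16.5, 0], [0, 0, 0], 1], [[-33, 18.8, 0], [0, 0, 0], 1], [[-37, 21.1, 0], [0, 0, 0], 1], [[-40.5, 23.1, 0], [0, 0, 0], 1], [[-43, 24.55, 0], [0, 0, 0], 1]])

```text
time_s: 27.6
position: [0.4358, -0.2825, 0.2379]
tool_rot: [-3.141, 0.001, 0.784]
ft_force: [1.4, 0.3, -1.5]
finger_gap: 0.0157
gripper_force: 49.7
```

Request:
carry_out(series=[[[0, 0, 0], [0, 0, 0], 1], [[0, 0, 0], [0, 0, 0], 1], [[0, 0, 0], [0, 0, 0], 1]])

```text
time_s: 27.9
position: [0.4381, -0.2784, 0.2383]
tool_rot: [-3.141, -0.0, 0.789]
ft_force: [-0.3, 0.4, -2.1]
finger_gap: 0.0159
gripper_force: 49.7
```

```bash
python3 -W ignore - <<'E'
from h import *
np.set_printoptions(precision=4,suppress=True)
o=robot.observe();print(o['position'],o['tool_rot'],o['joint_positions'])
w=snap('wrist')
# tip end & hole rim
cv2.imwrite('pics/st.png',cv2.resize(w['color'][150:270,240:400,::-1],(800,600),interpolation=cv2.INTER_CUBIC))
s=snap('scene');tray(s)
E
```

```text
[ 0.4381 -0.2784  0.2383] [-3.1405 -0.0002  0.7886] [ 0.2979  0.0712  0.1912  1.6777 -0.0142  1.395  -0.2911]
handle x 239 [0.5027 0.5178 0.5274] ymin [0.0585 0.0607]
rim strip x 85 [0.4161 0.4178 0.629  0.6302]
```

View pics/st.png

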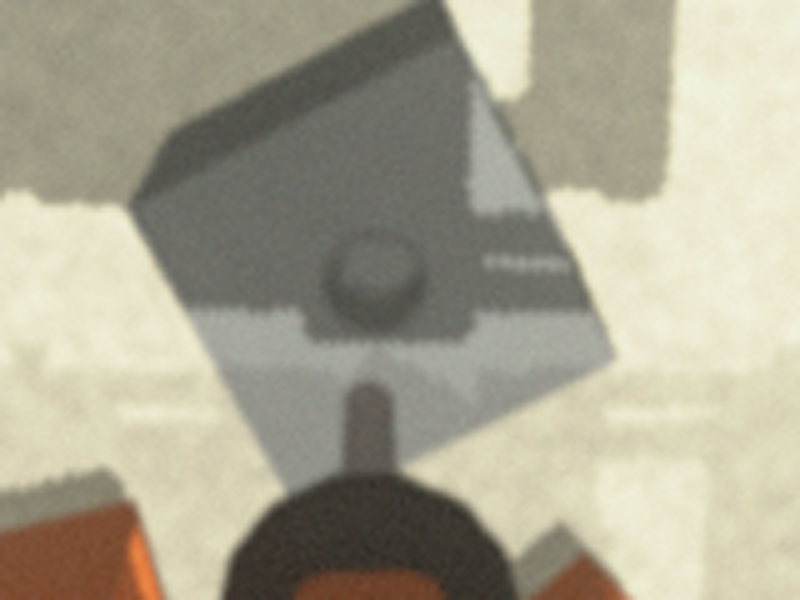

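The stand hole is centred at crop (376,280), i.e. pixel (314.8,205.6), and the punch tip column is at pixel 313.4, so they're nearly aligned.

Run:
```python
from h import *
np.set_printoptions(precision=4,suppress=True)
w=load('wrist');o=robot.observe();p=o['position'];y=o['tool_rot'][2];X=np.array([np.cos(y),np.sin(y)]);Y=np.array([np.sin(y),-np.cos(y)])
h=atz(w,314.8,205.6,.08)[:2]
for z in(.157,): 
    t=atz(w,313.4,225.4,z)[:2]-.0035*X
    print(h,t,'tool cm',100*X@(h-t),100*Y@(h-t))
print('axis from grip', p[:2]-.0018*X, 'tool cm',100*X@(h-p[:2]+.0018*X),100*Y@(h-p[:2]))
```

```text
[ 0.4366 -0.2811] [ 0.4367 -0.2794] tool cm -0.12195957591377171 0.11767784785288973
axis from grip [ 0.4369 -0.2798] tool cm -0.1179964723402121 0.07576475828046399
```

Request:
carry_out(series=[[[-0.1, 0.1, 0], [0, 0, 0], 1], [[-0.1, 0.1, 2], [0, 0, 0], 1], [[-0.1, 0.1, 5], [0, 0, 0], 1], [[-0.1, 0.1, 7], [0, 0, 0], 1], [[-0.1, 0.1, 8.5], [0, 0, 0], 1], [[-0.1, 0.1, 9.5], [0, 0, 0], 1], [[-0.1, 0.1, 10], [0, 0, 0], 1]])

```text
time_s: 28.7
position: [0.4376, -0.2808, 0.1383]
tool_rot: [-3.141, 0.0, 0.787]
ft_force: [-0.2, 0.1, -1.7]
finger_gap: 0.0156
gripper_force: 49.7
```

Request:
carry_out(series=[[[0, 0, 1], [0, 0, 0], 1], [[0, 0, 2], [0, 0, 0], 1], [[0, 0, 3], [0, 0, 0], 1], [[0, 0, 3.8], [0, 0, 0], 1], [[0, 0, 4.2], [0, 0, 0], 1], [[0, 0, 4.2], [0, 0, 0], 1]])

```text
time_s: 29.3
position: [0.4374, -0.2811, 0.0963]
tool_rot: [-3.141, 0.0, 0.787]
ft_force: [-0.1, -0.6, -2.1]
finger_gap: 0.0156
gripper_force: 49.7
```

Request:
carry_out(series=[[[0, 0, 0.3], [0, 0, 0], 1], [[0, 0, 0.5], [0, 0, 0], 1], [[0, 0, 0.7], [0, 0, 0], 1], [[0, 0, 0.7], [0, 0, 0], 1]])

```text
time_s: 29.7
position: [0.4376, -0.2811, 0.0898]
tool_rot: [-3.141, -0.0, 0.787]
ft_force: [0.0, -0.1, -2.0]
finger_gap: 0.0159
gripper_force: 49.7
```

Almost seated, so I'll nudge it down, release and rise.

Request:
carry_out(series=[[[0, 0, 0.05], [0, 0, 0], 1], [[0, 0, 0.1], [0, 0, 0], 1], [[0, 0, 0.1], [0, 0, 0], 1]])

```text
time_s: 30.0
position: [0.4378, -0.2812, 0.0892]
tool_rot: [3.141, -0.0, 0.787]
ft_force: [-1.7, 0.2, 0.7]
finger_gap: 0.0162
gripper_force: 49.7
```

Request:
carry_out(series=[[[0, 0, 0], [0, 0, 0], 5], [[0, 0, 0], [0, 0, 0], 5], [[0, 0, 0], [0, 0, 0], 5], [[0, 0, 0], [0, 0, 0], 5], [[0, 0, -1], [0, 0, 0], 5], [[0, 0, -4], [0, 0, 0], 5], [[0, 0, -8], [0, 0, 0], 5], [[0, 0, -11], [0, 0, 0], 5], [[0, 0, -14], [0, 0, 0], 5], [[0, 0, -16], [0, 0, 0], 5], [[0, 0, -16], [0, 0, 0], 5]])

```text
time_s: 31.1
position: [0.4389, -0.282, 0.2528]
tool_rot: [3.136, -0.002, 0.787]
ft_force: [0.8, -0.2, -0.6]
finger_gap: 0.0498
gripper_force: 0.0
```

```bash
python3 -W ignore - <<'E'
from h import *
np.set_printoptions(precision=4,suppress=True)
o=robot.observe();p=o['position'];print(p,o['tool_rot'],o['finger_gap'])
w=snap('wrist','rel.png');c=cloud(w);k=(np.hypot(c[...,0]-.437,c[...,1]+.281)<.025)&(c[...,2]<.2)
z=c[...,2];q=c[k];print(len(q),np.percentile(q[:,2],[5,50,90,99.5]));t=c[k&(z>.17)];print('cap',len(t),t.mean(0));g=c[k&(z>.082)&(z<.092)];print('guard',len(g),g.min(0),g.max(0),np.median(g,0))
s=snap('scene','rel_s.png');tray(s)
y=o['tool_rot'][2];print('to handle(cm)',100*np.array([[np.cos(y),np.sin(y)],[np.sin(y),-np.cos(y)]])@(np.array([.5129,.0894])-p[:2]))
E
```

```text
[ 0.4389 -0.282   0.2528] [ 3.1362 -0.0021  0.7866] 0.04979379949131446
2634 [0.0808 0.0867 0.174  0.1785]
cap 358 [ 0.4379 -0.2808  0.1755]
guard 932 [ 0.4122 -0.3056  0.082 ] [ 0.4614 -0.2564  0.0903] [ 0.4423 -0.2759  0.0861]
handle x 236 [0.503  0.518  0.5271] ymin [0.0582 0.0601]
rim strip x 89 [0.4161 0.4206 0.6288 0.6294]
to handle(cm) [ 31.516  -20.9911]
```

Request:
carry_out(series=[[[2, -1.3, 0], [0, 0, -0.07], 5], [[5, -3.3, 0], [0, 0, -0.14], 5], [[8.5, -5.6, 0], [0, 0, -0.21], 5], [[12, -8, 0], [0, 0, -0.28], 5], [[15.5, -10.3, 0], [0, 0, -0.35], 5], [[19, -12.6, 0], [0, 0, -0.42], 5], [[22.5, -14.9, 0], [0, 0, -0.49], 5], [[26, -17.2, 0], [0, 0, -0.56], 5], [[29, -19.2, 0], [0, 0, -0.63], 5], [[31, -20.6, 0], [0, 0, -0.669], 5], [[31.5, -20.9, 0], [0, 0, -0.669], 5], [[31.5, -20.9, 0], [0, 0, -0.669], 5]])

```text
time_s: 32.4
position: [0.5119, 0.0896, 0.2484]
tool_rot: [-3.141, 0.001, 1.456]
ft_force: [0.0, -0.5, -0.6]
finger_gap: 0.0498
gripper_force: 0.0
```

```bash
python3 -W ignore - <<'E'
from h import *
np.set_printoptions(precision=4,suppress=True)
o=robot.observe();p=o['position'];print(p,o['tool_rot'],o['finger_gap'])
w=snap('wrist','han.png');c=cloud(w);y=o['tool_rot'][2];r=w['color'].astype(int)
k=(c[...,2]>.010)&(c[...,2]<.024)&(r.max(2)<70)&(c[...,1]>.05)&(c[...,1]<.145)&(abs(c[...,0]-.515)<.04);q=c[k]
print(len(q),np.median(q,0))
for a in(.065,.08,.09,.1,.12): b=q[abs(q[:,1]-a)<.004];print(a,len(b),b[:,0].mean() if len(b) else '',np.ptp(b[:,0]) if len(b) else '')
E
```

```text
[0.5119 0.0896 0.2484] [-3.1406  0.0006  1.4561] 0.049814640759938134
593 [0.5169 0.1264 0.0195]
0.065 0  
0.08 0  
0.09 0  
0.1 14 0.514015284575325 0.01365422674804817
0.12 117 0.5159879198056262 0.016191604021793538
```

Request:
carry_out(series=[[[0, 0.1, 4], [0, 0, 0], 5], [[0, 0.1, 8], [0, 0, 0], 5], [[0, 0.1, 12], [0, 0, 0], 5], [[0, 0.1, 16], [0, 0, 0], 5], [[0, 0.1, 20], [0, 0, 0], 5], [[0, 0.1, 23.5], [0, 0, 0], 5], [[0, 0.1, 25.5], [0, 0, 0], 5], [[0, 0.1, 26.6], [0, 0, 0], 5], [[0, 0.1, 27], [0, 0, 0], 5], [[0, 0.1, 27.1], [0, 0, 0], 5], [[0, 0.1, 27.1], [0, 0, 0], 5]])

```text
time_s: 33.55
position: [0.514, 0.0891, -0.021]
tool_rot: [3.14, -0.0, 1.455]
ft_force: [0.1, -0.1, -0.2]
finger_gap: 0.0499
gripper_force: 0.0
```

Request:
carry_out(series=[[[0, 0, 0], [0, 0, 0], 1.2], [[0, 0, 0], [0, 0, 0], 1.2], [[0, 0, 0], [0, 0, 0], 1.2], [[0, 0, 0], [0, 0, 0], 1.2], [[0, 0, 0], [0, 0, 0], 1.2], [[0, 0, 0], [0, 0, 0], 1.2], [[0, 0, 0], [0, 0, 0], 1.2]], force=15)

```text
time_s: 34.25
position: [0.5131, 0.0893, -0.022]
tool_rot: [3.142, -0.0, 1.456]
ft_force: [-1.3, -0.1, 1.1]
finger_gap: 0.0176
gripper_force: 15.0
```

Request:
carry_out(series=[[[-0.7, 0.1, 0], [0, 0, 0], 1.2], [[-2, 0.4, 0], [0, 0, -0.003], 1.2], [[-3.6, 0.8, 0], [0, 0, -0.006], 1.2], [[-5.3, 1.2, 0], [0, 0, -0.009], 1.2], [[-7, 1.7, 0], [0, 0, -0.012], 1.2], [[-8.7, 2.1, 0], [0, 0, -0.015], 1.2], [[-10.4, 2.6, 0], [0, 0, -0.018], 1.2], [[-12.1, 3, 0], [0, 0, -0.021], 1.2], [[-13.8, 3.5, 0], [0, 0, -0.025], 1.2], [[-15.2, 3.9, 0], [0, 0, -0.028], 1.2], [[-16, 4.1, 0], [0, 0, -0.03], 1.2], [[-16.1, 4.1, 0], [0, 0, -0.03], 1.2]])

```text
time_s: 35.45
position: [0.5357, -0.0764, -0.0219]
tool_rot: [3.141, 0.0, 1.485]
ft_force: [0.6, 0.2, 0.7]
finger_gap: 0.0181
gripper_force: 15.0
```

Request:
carry_out(series=[[[0, 0, 0], [0, 0, 0], 5], [[0, 0, 0], [0, 0, 0], 5], [[0, 0, 0], [0, 0, 0], 5], [[0, 0, 0], [0, 0, 0], 5], [[0, 0, -1], [0, 0, 0], 5], [[0, 0, -4], [0, 0, 0], 5], [[0, 0, -8], [0, 0, 0], 5], [[0, 0, -12], [0, 0, 0], 5], [[0, 0, -16], [0, 0, 0], 5], [[0, 0, -19.5], [0, 0, 0], 5], [[0, 0, -20], [0, 0, 0], 5], [[0, 0, -20], [0, 0, 0], 5]])

```text
time_s: 36.65
position: [0.536, -0.0753, 0.1796]
tool_rot: [3.139, 0.0, 1.486]
ft_force: [1.0, 0.3, -0.9]
finger_gap: 0.0498
gripper_force: 0.0
```

```bash
python3 -W ignore - <<'E'
from h import *
np.set_printoptions(precision=4,suppress=True)
o=robot.observe();p=o['position'];print(p,o['tool_rot'],o['finger_gap'],o['joint_positions'])
for n in('wrist','scene'):
    w=snap(n,'out_%s.png'%n);hsv=cv2.cvtColor(w['color'],cv2.COLOR_RGB2HSV);c=cloud(w)
    m=((hsv[...,0]>8)&(hsv[...,0]<30)&(hsv[...,1]>90)&(c[...,2]<.06)&(c[...,0]>.40)&(c[...,0]<.68)&(c[...,1]>-.05)&(c[...,1]<.13)).astype(np.uint8)
    k,l,st,ce=cv2.connectedComponentsWithStats(m)
    for i in range(1,k):
        if st[i,4]>15: print(n,st[i,4],ce[i],c[l==i].mean(0))
y=o['tool_rot'][2];print('to estop',100*np.array([[np.cos(y),np.sin(y)],[np.sin(y),-np.cos(y)]])@(np.array([.6152,-.3242])-p[:2]))
E
```

```text
[ 0.536  -0.0753  0.1796] [3.1387 0.     1.4859] 0.04977914785191636 [ 0.15    0.1585 -0.1054  1.7023  0.0175  1.2788 -0.044 ]
wrist 572 [317.3776  34.7465] [0.5509 0.0585 0.0137]
wrist 523 [294.5086  71.218 ] [0.5302 0.0332 0.0137]
wrist 542 [245.0738  79.4428] [0.4892 0.0304 0.0135]
wrist 530 [390.1264  76.3434] [0.6077 0.0228 0.0137]
scene 63 [311.3175 242.4127] [0.4918 0.0315 0.0107]
scene 64 [314.1719 255.4375] [0.5341 0.0341 0.011 ]
scene 73 [326.137  260.8356] [0.5541 0.0585 0.0115]
scene 73 [312.8356 281.3836] [0.611  0.0241 0.0116]
to estop [-24.1252   9.9991]
```

Request:
carry_out(series=[[[-2, 0.8, 0], [0, 0, 0], 6.5], [[-5, 2.1, 0], [0, 0, 0], 6.5], [[-9, 3.7, 0], [0, 0, 0], 6.5], [[-13, 5.4, 0], [0, 0, 0], 6.5], [[-17, 7.1, 0], [0, 0, 0], 6.5], [[-20.5, 8.5, 0], [0, 0, 0], 6.5], [[-23, 9.5, 0], [0, 0, 0], 6.5], [[-24.1, 10, 0], [0, 0, 0], 6.5], [[-24.1, 10, 0], [0, 0, 0], 6.5], [[-24.1, 10, 0], [0, 0, 0], 6.5], [[-24.1, 10, 0], [0, 0, 0], 6.5]])

```text
time_s: 37.85
position: [0.6149, -0.3218, 0.178]
tool_rot: [3.141, -0.001, 1.488]
ft_force: [1.2, -0.4, 0.3]
finger_gap: 0.0648
gripper_force: 0.0
```

```bash
python3 -W ignore - <<'E'
from h import *
np.set_printoptions(precision=4,suppress=True)
o=robot.observe();p=o['position'];print(p,o['tool_rot'],o['finger_gap'])
w=snap('wrist','es.png');c=cloud(w);r=w['color'].astype(int)
m=(r[...,0]>90)&(r[...,0]>2.2*r[...,1])&(r[...,0]>2.2*r[...,2])&(np.hypot(c[...,0]-.615,c[...,1]+.324)<.03);q=c[m];t=q[q[:,2]>.074]
print('head z',np.percentile(q[:,2],[50,90]),'xy',(t.min(0)+t.max(0))/2,t.mean(0))
y=o['tool_rot'][2];A=np.array([[np.cos(y),np.sin(y)],[np.sin(y),-np.cos(y)]]);print(100*A@(np.array([.6152,-.3242])-p[:2]))
E
```

```text
[ 0.6149 -0.3218  0.178 ] [ 3.1415 -0.001   1.488 ] 0.0647866819830234
head z [0.0779 0.0792] xy [ 0.6147 -0.3258  0.0774] [ 0.615  -0.3249  0.0777]
[-0.2378  0.0516]
```

Request:
carry_out(series=[[[-0.25, 0, 4], [0, 0, 0], 6.5], [[-0.25, 0, 8], [0, 0, 0], 6.5], [[-0.25, 0, 11], [0, 0, 0], 6.5], [[-0.25, 0, 13], [0, 0, 0], 6.5], [[-0.25, 0, 14], [0, 0, 0], 6.5], [[-0.25, 0, 14.5], [0, 0, 0], 6.5], [[-0.25, 0, 14.5], [0, 0, 0], 6.5], [[-0.25, 0, 14.5], [0, 0, 0], 6.5]])

```text
time_s: 38.7
position: [0.6152, -0.3267, 0.0344]
tool_rot: [3.14, 0.001, 1.486]
ft_force: [0.0, -0.2, -0.3]
finger_gap: 0.065
gripper_force: 0.0
```

Request:
carry_out(series=[[[0, 0, 0], [0, 0, 0], 3], [[0, 0, 0], [0, 0, 0], 3], [[0, 0, 0], [0, 0, 0], 3], [[0, 0, 0], [0, 0, 0], 3], [[0, 0, 0], [0, 0, 0], 3], [[0, 0, 0], [0, 0, 0], 3]], force=25)

```text
time_s: 39.3
position: [0.6149, -0.3266, 0.0332]
tool_rot: [3.14, 0.0, 1.486]
ft_force: [2.6, -0.1, -0.1]
finger_gap: 0.0395
gripper_force: 25.0
```

Request:
carry_out(series=[[[0, 0, 0], [0, 0, 0.1], 3], [[0, 0, 0], [0, 0, 0.2], 3], [[0, 0, 0], [0, 0, 0.3], 3], [[0, 0, 0], [0, 0, 0.4], 3], [[0, 0, 0], [0, 0, 0.5], 3], [[0, 0, 0], [0, 0, 0.6], 3], [[0, 0, 0], [0, 0, 0.7], 3], [[0, 0, 0], [0, 0, 0.8], 3], [[0, 0, 0], [0, 0, 0.85], 3], [[0, 0, 0], [0, 0, 0.85], 3]])

```text
time_s: 40.3
position: [0.6154, -0.3268, 0.034]
tool_rot: [3.14, -0.001, 0.635]
ft_force: [4.6, -1.7, 4.7]
finger_gap: 0.0391
gripper_force: 25.0
```

Request:
carry_out(series=[[[0, 0, 0], [0, 0, 0], 6.5], [[0, 0, 0], [0, 0, 0], 6.5], [[0, 0, 0], [0, 0, 0], 6.5], [[0, 0, 0], [0, 0, 0], 6.5], [[0, 0, 0], [0, 0, 0], 6.5], [[0, 0, -2], [0, 0, 0], 6.5], [[0, 0, -6], [0, 0, 0], 6.5], [[0, 0, -10], [0, 0, 0], 6.5], [[0, 0, -14], [0, 0, 0], 6.5], [[0, 0, -16], [0, 0, 0], 6.5], [[0, 0, -16], [0, 0, 0], 6.5]])

```text
time_s: 41.4
position: [0.6157, -0.3273, 0.1972]
tool_rot: [3.136, -0.003, 0.636]
ft_force: [0.9, 0.7, -0.0]
finger_gap: 0.065
gripper_force: 0.0
```

```bash
python3 -W ignore - <<'E'
from h import *
np.set_printoptions(precision=4,suppress=True)
o=robot.observe();print(o['position'],o['tool_rot'],o['finger_gap'],o['ft_force'])
w=snap('wrist','es2.png');c=cloud(w);r=w['color'].astype(int)
m=(r[...,0]>90)&(r[...,0]>2.2*r[...,1])&(r[...,0]>2.2*r[...,2])&(np.hypot(c[...,0]-.615,c[...,1]+.324)<.03);q=c[m]
print('head z',m.sum(),np.percentile(q[:,2],[50,90]))
k=(np.hypot(c[...,0]-.437,c[...,1]+.281)<.02);print('punch top',np.percentile(c[k][:,2],99) if k.sum() else '')
d=cloud(snap('side'));k=(np.hypot(d[...,0]-.437,d[...,1]+.281)<.012);print('punch side',np.percentile(d[k][:,2],98))
a=cv2.imread('pics/scene0.png');b=snap('scene','fin.png')['color'][:,:,::-1].copy()
for n,(x0,x1,y0,y1) in dict(tipbox=(222,278,188,226),red=(262,302,290,362),green=(170,212,302,360)).items(): print(n,cv2.phaseCorrelate(cv2.cvtColor(a,6)[y0:y1,x0:x1].astype(np.float32),cv2.cvtColor(b,6)[y0:y1,x0:x1].astype(np.float32)))
E
```

```text
[ 0.6157 -0.3273  0.1972] [ 3.1363 -0.003   0.6358] 0.06500557683893504 [ 0.9263  0.6573 -0.0289]
head z 1080 [0.0855 0.0867]
punch top 0.08206573699121238
punch side 0.17548636348353083
tipbox ((-0.15004488265769922, -0.1681628014885952), 0.5973537719249725)
red ((0.3604643618971224, -0.1672080342943758), 0.8628659122520023)
green ((0.42891169954164354, 0.3082644913387398), 0.7456478044721815)
```

```bash
python3 -W ignore - <<'E'
from h import *
w=load('scene');hsv=cv2.cvtColor(w['color'],cv2.COLOR_RGB2HSV);c=cloud(w)
m=((hsv[...,0]>8)&(hsv[...,0]<30)&(hsv[...,1]>90)&(c[...,2]<.06)&(c[...,0]>.38)&(c[...,0]<.70)&(c[...,1]>-.1)&(c[...,1]<.16)).astype(np.uint8)
k,l,st,ce=cv2.connectedComponentsWithStats(m)
P=[c[l==i].mean(0).round(3) for i in range(1,k) if st[i,4]>15];print(P)
if len(P)==4 and max(p[1] for p in P)<.11: print(robot.finish_job())
E
```

```text
[array([0.493, 0.031, 0.012]), array([0.533, 0.035, 0.011]), array([0.554, 0.059, 0.011]), array([0.61 , 0.024, 0.011])]
the job is handed in; nothing more can be done
None
```

The job is handed in: the four pins present (pin5's hole was empty) are in the tray, which is out on the open bench, the punch is back in its stand with its guard down, the emergency stop was reset last and is up, and the bottles and tip box did not move.

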